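Lift a strip of seedlings on the plug lifter and hold it up

ROBOT

A 6-joint arm with a two-finger parallel gripper is mounted at the origin on the work surface. World frame = base frame: x ahead of the robot, y to its left, z up, the work surface at z = 0. Lengths are in m, angles in rad, forces in N, time in s.
With the tool pointing down it reaches from about 0.3 to 0.75 m from the base axis. Payload 8.5 kg.
Tool frame: the origin (TCP) lies on the centre line of the jaws, within the pads' length; the fingertips stand 22 mm ahead of it and the grasp point (between the pads) lies 3 mm ahead of it (ctrl.nose_length is the distance from the TCP to the fingertips, in m); z points along the fingers, y is the direction in which the jaws open and shut (so a half turn about z gives the same grasp; the last joint's range is limited). The gripper opens to 88 mm and grips with 3 to 60 N. Pads are 18 mm wide; open, the fingers measure 123 mm over their backs; the gripper's body (75 mm by 187 mm) begins 45 mm behind the grasp point.
Start: joints at [-0.215, 0.381, 1.297, -0, 1.464, -0.215], TCP at [0.55, 0, 0.261] pointing down, gripper open.
Joint ranges: [-3.11, 3.11], [-0.89, 2.33], [0.22, 2.48], [-1.42, 4.56], [0.17, 2.85], [-2.88, 2.88]. Speed limits (rad/s): [2.39, 2.39, 3.14, 3.14, 3.14, 3.14].

INTERFACE

Orientations are given as a 3x3 rotation matrix whose columns are the frame's x, y, z axes.
In Python, from plant import ctrl, viewer gives the robot as it stands. The module is installed in compiled form; this text tells all that it offers.
- The arm moves only by the shell command python3 -m jog 'ROWS' [FORCE]. ROWS is JSON, a list of rows, each an object of numbers: "claw": the gripper's target within -1 to 1 (fully open at 1, half-way at 0, shut at -1); "tx", "ty", "tz": the shift along the world's x, y, z each as a share of 30 mm, from -1 to 1; "turn": the turn about the world's z as a share of 6 degrees, from -1 to 1. In form: [{"claw": .., "tx": .., "ty": .., "tz": .., "turn": ..}, ...]. A call has 1 to 20 rows; each row shifts and turns the pose as measured when the row begins; what a row does not reach is not made up. A row lasts 1/12 s, in which the tool goes at most 41.7 mm and 7.16 degrees, less where a joint would pass 70% of its speed; a pose out of reach is approached as far as the arm can. A call with a number of a shift or a turn outside -1 to 1 is refused whole. A call with a gripper value outside its range is refused whole. The fingers move at their own pace and stop on an object; FORCE is the grip in N (left out, the last holds). Time passes only in rows, so rows that do not move let the fingers close. It gives the time, the measured TCP pose, the force and the opening at its end, in the units of the state.
- ctrl.observe(): the state, without advancing time (a new reading comes with each control period).
- viewer.capture(name): name is "scene" or "side" or "wrist"; returns a dict with "image" (400x640x3 uint8, red, green, blue), "fx", "fy", "cx", "cy" (pixels), "D" ([k1, k2, p1, p2, k3] as OpenCV has them; the pictures are not rectified), "view" (4x4, takes a point from world to camera coordinates). Camera axes: x right, y down, z forward; pixel columns grow to the right and rows downward; lengths in m; the calibration is good to about 2 mm. A picture is of the moment at which its call begins. There is no depth.
- ctrl.sign_off(): hands the job in, once; it reports no verdict.
Trained networks look in the newest picture that a camera, given by its name, has taken for a name from the list of things; names that differ only in an ending like _2 or _b are one class to them, and where a whole thing is asked for, a point or a joint stands for the part that bears it (a point fixed in the world has none). Each returns a list of dicts, best first, with "p" (0 to 1); they miss things now and then, are a little off and sometimes report something else, mostly with a low value. They report only what shows in the picture. A call takes as long as a camera call. They do not tell look-alikes from the thing itself.
- viewer.look_for(query, camera): "centre" ([column, row] in pixels, amid what is visible of it).
- viewer.silhouettes(query, camera): "region" (400x640 bool, what is visible of it) and "centre" ([column, row] in pixels, amid what is visible of it).
The state is a dict: "t": time; "q": joint angles; "qd": joint speeds; "effort": joint torques, N m; "eef_pos": TCP position; "eef_rot": TCP orientation; "ft_force": force on the tool from outside, world axes, zero at the start; "torque": the same for the moment, N m; "finger_gap": finger opening in m.
Only numpy, scipy, OpenCV 4.12 (cv2) and the standard library are available. Lean on these libraries where they do the work, as an engineer would, in place of code of your own. Each camera call takes 0.05 s, during which the arm holds its last target.

TASK

Set the black four-cell seedling strip down in the plug lifter, its rim resting fully home on both end seats, and let go of it. Then swing the lifter's ball-ended cam lever up until the cams are at their highest lift (lever upright, all four plugs pushed up out of their cells), and finish while still holding the lever there, because it springs back. Spill no plug, and leave the pot, the trowel and the jar alone.

Things in the scene. Friction and masses are not known exactly. Their poses are not given: they have to be found in the camera images.
- strip_c (a point): Centre (half-way up) of the loose black strip: four square cells in a row along its y, 244 x 54 mm over the 3 mm thick rim, 55 mm high; z up, ends alike. Cell row 206 mm long, so the rim overhangs 19 mm at each end (flat flange). Pinch the long sides from above at mid-length: 48 mm wide under the rim, 42 mm at the foot. 0.3 kg with plugs. Starts standing on the bench, this point 27.5 mm up.
- plug0_c (a point): Centre of a loose brown bound growing plug, 37 mm square, 46 mm high, 50 g, in the strip's cell at y = -78 mm. Its top lies 6 mm below the rim; its seedling reaches 20 mm above the rim. It stands on the 3 mm cell floor, which has a 22 mm hole for the pusher.
- plug1_c (a point): The same, in the cell at y = -26 mm of the strip.
- plug2_c (a point): The same, in the cell at y = +26 mm of the strip.
- plug3_c (a point): The same, in the cell at y = +78 mm of the strip.
- seat (a point): Where the strip's centre lies when fully home in the lifter, 135.5 mm above the bench (rim top then 163 mm up). z up, y along the lifter (the strip lies along it, either way round), -x its front, towards the robot. Two end seats carry the end flanges from below, inside 10 mm high flared guides: 2 mm play at the foot, 5 mm at the mouth. Both long sides between the end frames are open for fingers.
- lifter: Grey steel plug lifter, bolted down, origin under its centre, axes as the seat's. Base 130 x 300 x 10 mm; two end frames, 66 mm wide, 124 to 132 mm from the middle along +y and -y, with the seats on top, 160 mm above the bench, and guides up to 170 mm. Between them a plate with four pushers, 52 mm apart, their tops 2.5 mm below the seated cells until the lever is raised.
- pivot (a point): Point on the axis of the cam shaft, in the plane where the lever swings: 160 mm from the lifter's middle towards +y of the seat, 42 mm above the bench. The shaft lies along y of the seat; axes as the seat's.
- lever: Hand lever: origin at the centre of its black ball knob, 36 mm across, 155 mm from the pivot; a 12 mm rod joins them. At rest it leans to -x of the seat, 83 degrees from upright, knob 61 mm above the bench. The knob can be pinched from above along y of the seat and turns between the pads on its arc. Moving it takes 4 to 8 N at the knob; upright it springs back to -x with about 5 N.
- cam_shaft (a joint): Turn of the cam shaft and lever in rad: 0 at rest, growing as the lever swings up from -x of the seat and over to +x; at 1.45 the lever is upright and the cams (eccentric discs under the plate) are at their highest; beyond it the plate sinks again; stop at 2.1.
- pin_bar (a joint): Rise of the pusher plate in m: 0 at rest, 0.021 at the cams' highest point. The first 5.5 mm take up the gap and the cell floor, then it lifts the plugs, by 15.6 mm in all.
- pot: Small empty clay pot, 88 mm across, 78 mm high, origin under its centre. To be left alone.
- trowel: Hand trowel lying on the bench, about 260 mm long, 28 mm high; origin at the root of the blade, which points along its x. To be left alone.
- jar: Closed jar, 72 mm across, 105 mm high, origin under its centre. To be left alone.
Not all that is in view belongs to the job. Of the things like the part that bears strip_c, leave any that is yellow; of the rest the larger one is meant.

How it is judged:
By the outcome, as a careful person would: the job done as asked, in the order asked, and still so for the second after the job is handed in, while the arm keeps its last pose, push and grip.
It also fails if it takes over 67 s, if anything falls off the work surface, if the arm or the gripper's body presses on something with over 40 N, if the wrist force passes 120 N, or if a joint passes its speed limit or range.

## Working session

There is one attempt and no reset: what is moved stays moved. The work goes in short steps, Python scripts to look and compute and a shell command to move; the robot and the scene stay as the last step left them, time stands still between calls to the robot, and variables do not carry over. Pictures are saved under pics/ and viewed, and the job is handed in when it is done.

```bash
mkdir -p pics; ls; python3 - <<'E'
from plant import ctrl, viewer
import cv2
for n in ("scene","side","wrist"):
    c=viewer.capture(n); cv2.imwrite(f"pics/{n}0.png",c["image"][:,:,::-1])
    print(n,c["fx"],c["cx"],c["cy"],c["D"],c["view"])
print(ctrl.observe(),ctrl.nose_length)
E
```

```text
pics
scene 425.8686749609965 319.73948583722716 201.10465065391813 [-0.06915499  0.          0.          0.          0.        ] [[ 0.50594818  0.86232386 -0.02034698 -0.18868802]
 [ 0.5879992  -0.36206139 -0.72330388 -0.26209657]
 [-0.63108905  0.35399027 -0.69023004  1.50134493]
 [ 0.          0.          0.          1.        ]]
side 519.6051275459702 322.8041011959278 202.24512504488078 [-0.126035  0.        0.        0.        0.      ] [[-0.95891268 -0.28369721 -0.00153852  0.48789711]
 [-0.21175083  0.71931785 -0.6616218   0.23307484]
 [ 0.18880694 -0.63411175 -0.74983613  1.33442567]
 [ 0.          0.          0.          1.        ]]
wrist 295.30879113341024 319.26826326007273 198.53015558757716 [-0.03604568  0.          0.          0.          0.        ] [[ 9.99999294e-01 -7.31282648e-04 -9.36692819e-04 -5.50373376e-01]
 [-4.58472414e-04 -9.64623718e-01  2.63630180e-01 -3.49176950e-02]
 [-1.09634429e-03 -2.63629565e-01 -9.64623372e-01  3.88875134e-01]
 [ 0.00000000e+00  0.00000000e+00  0.00000000e+00  1.00000000e+00]]
{'t': 0.15, 'q': array([-2.15284880e-01,  3.81032493e-01,  1.29799587e+00, -4.74002852e-07,
        1.46360544e+00, -2.15289882e-01]), 'qd': array([ 0.00063787, -0.00353621, -0.00110197, -0.00063357, -0.00081636,
       -0.00072896]), 'effort': array([ 2.75231861e-03, -4.38084304e+01, -2.24613369e+01,  7.13452022e-02,
        3.43442336e-02, -8.91773107e-05]), 'eef_pos': array([5.49821899e-01, 4.48164170e-05, 2.60314915e-01]), 'eef_rot': array([[-4.93998885e-06,  9.99999483e-01, -1.01721281e-03],
       [ 9.99999975e-01,  5.16576714e-06,  2.21955267e-04],
       [ 2.21960407e-04, -1.01721169e-03, -9.99999458e-01]]), 'ft_force': array([0.13928922, 0.2904959 , 0.08969446]), 'torque': array([ 0.03404216,  0.00035106, -0.03297396]), 'finger_gap': 0.08814998271952547} 0.022
```

View pics/scene0.png

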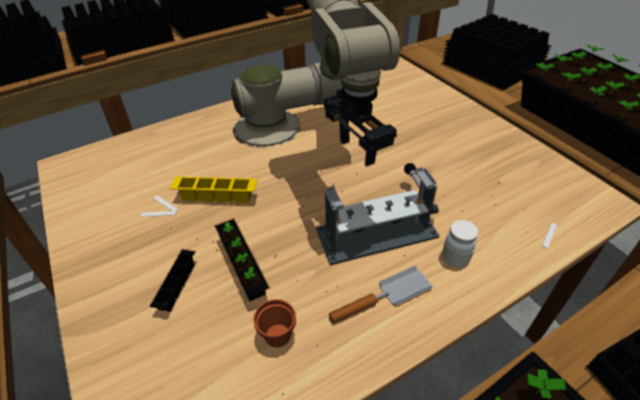

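View pics/side0.png

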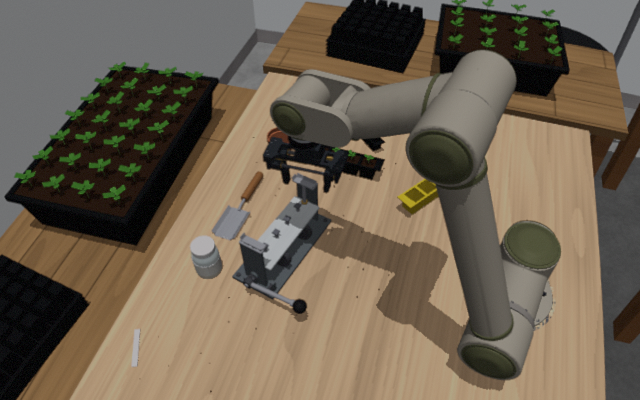

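View pics/wrist0.png

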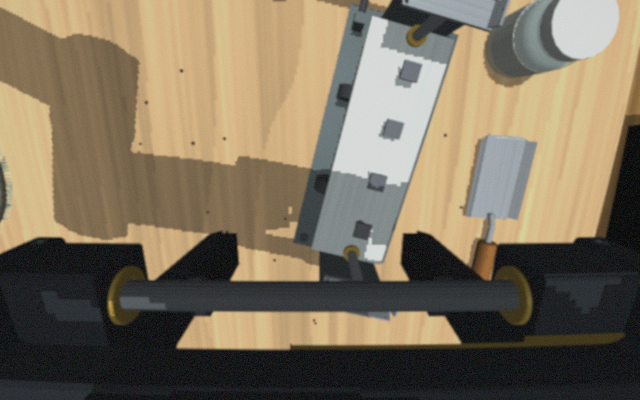

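Things that could be taken for the strip in the scene view: the yellow tray (215,190), the black strip with seedlings (242,260), and the smaller empty black strip (175,280). By the description it is the black one at (242,260). I'll check that in a close crop and measure.

```bash
cat > h.py <<'E'
import numpy as np, cv2
from plant import ctrl, viewer
def K(c): return np.array([[c["fx"],0,c["cx"]],[0,c["fy"],c["cy"]],[0,0,1.]])
def unp(c,px,z):
    px=np.array(px,float).reshape(-1,1,2)
    n=cv2.undistortPoints(px,K(c),np.array(c["D"])).reshape(-1,2)
    V=np.array(c["view"]);R=V[:3,:3];t=V[:3,3]
    o=-R.T@t; d=np.c_[n,np.ones(len(n))]@R
    return o+d*((z-o[2])/d[:,2])[:,None]
def proj(c,P):
    V=np.array(c["view"]);P=np.array(P,float).reshape(-1,3)
    return cv2.projectPoints(P,cv2.Rodrigues(V[:3,:3])[0],V[:3,3],K(c),np.array(c["D"]))[0].reshape(-1,2)
def crop(c,x0,y0,x1,y1,s,name):
    cv2.imwrite(name,cv2.resize(c["image"][y0:y1,x0:x1,::-1],None,fx=s,fy=s,interpolation=cv2.INTER_CUBIC))
E
python3 - <<'E'
from h import *
c=viewer.capture("scene")
crop(c,140,160,310,360,3,"pics/sc_strip.png")
crop(c,310,150,450,270,5,"pics/sc_lift.png")
for q in ("strip_c","plug0_c","lever","lifter","pot","trowel","jar"):
    print(q,[(np.round(d["centre"]),round(d["p"],2)) for d in viewer.look_for(q,"scene")][:5])
for d in viewer.silhouettes("strip_c","scene"):
    m=d["region"].astype(np.uint8); print(d["p"],m.sum(),cv2.minAreaRect(cv2.findNonZero(m)))
c=viewer.capture("side")
crop(c,220,160,350,320,5,"pics/sd_lift.png")
E
```

```text
strip_c [(array([244., 266.]), 0.77), (array([215., 188.]), 0.74), (array([177., 282.]), 0.71), (array([226., 232.]), 0.39)]
plug0_c [(array([249., 279.]), 0.59)]
lever [(array([411., 176.]), 0.78), (array([250., 276.]), 0.21)]
lifter [(array([379., 222.]), 0.81)]
pot [(array([276., 320.]), 0.56), (array([409., 177.]), 0.56)]
trowel [(array([394., 290.]), 0.72)]
jar [(array([462., 242.]), 0.77), (array([244., 266.]), 0.7)]
0.93 1179 ((175.11654663085938, 280.2979736328125), (19.82232666015625, 67.62910461425781), 29.981639862060547)
0.78 827 ((241.94549560546875, 258.83551025390625), (83.49311065673828, 22.743486404418945), 64.53665161132812)
0.64 1949 ((213.2933349609375, 189.56300354003906), (84.72537231445312, 25.692893981933594), 2.337306022644043)
```

View pics/sc_strip.png

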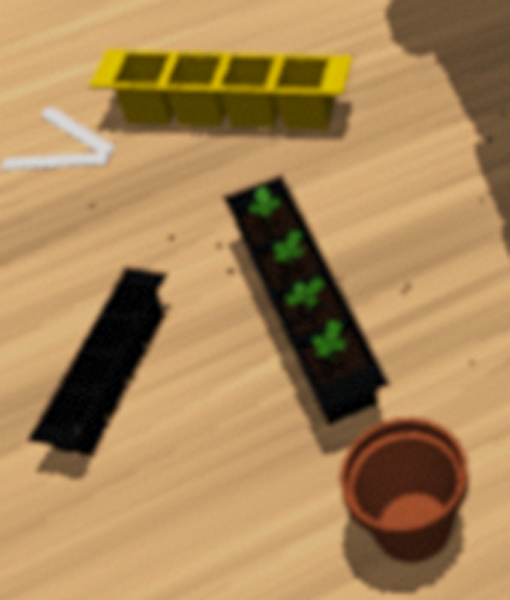

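View pics/sc_lift.png

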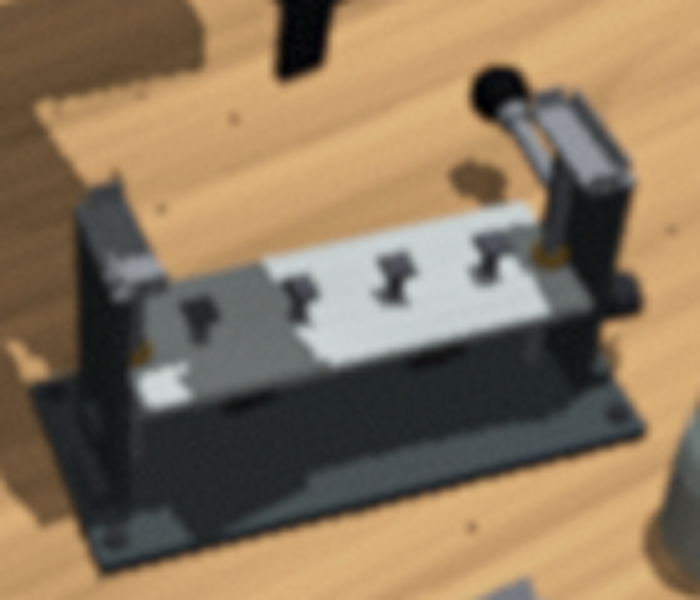

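View pics/sd_lift.png

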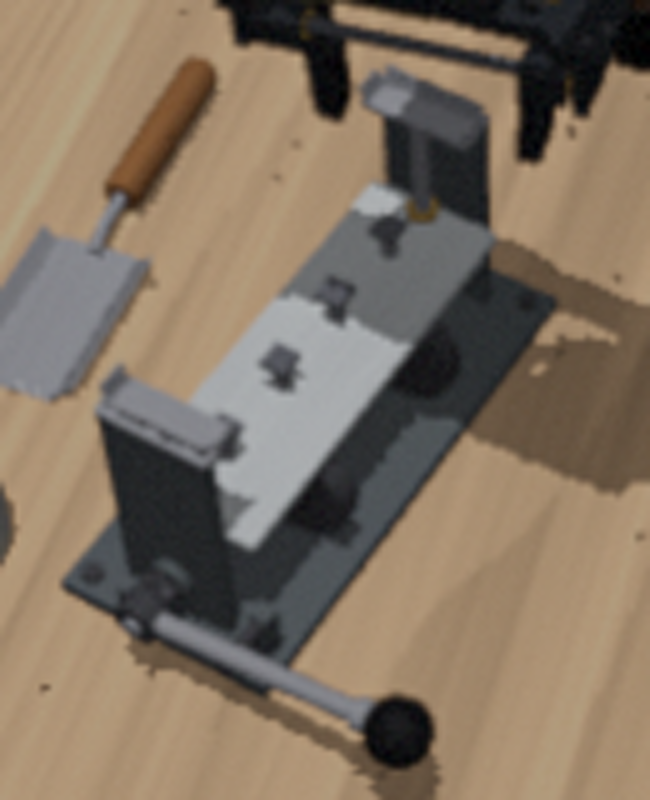

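```bash
python3 - <<'E'
from h import *
from scipy.optimize import least_squares
c=viewer.capture("scene"); s=viewer.capture("side")
S=lambda a:[(140+x/3,160+y/3) for x,y in a]
r=unp(c,S([(225,195),(283,177),(387,383),(330,412)]),.055)
print(r.round(4)); print(np.linalg.norm(np.diff(r,axis=0),axis=1)); print(r.mean(0))
sp=[(265,205),(289,248),(305,294),(328,340)]
print(unp(c,S(sp),.07).round(4))
L=lambda a:[(310+x/5,150+y/5) for x,y in a]; D=lambda a:[(220+x/5,160+y/5) for x,y in a]
# lifter model points: (x,y,z)
scp=L([(35,385),(100,568),(645,432),(200,305),(301,290),(397,262),(493,240)])
sdp=D([(62,585),(265,690),(555,300),(387,228),(335,292),(283,358),(230,432)])
print(unp(c,scp[:3],.01),unp(s,sdp[:3],.01))
# knob
for cam,p in ((c,(310+498/5,150+93/5)),(s,(220+398/5,160+731/5))): print('knob',unp(cam,[p],.061))
# model in lifter frame; scene: left-far? use unp to determine
tops=[(0,y,.078) for y in(-.078,-.026,.026,.078)]
print(unp(c,scp[3:],.078),unp(s,sdp[3:],.078))
E
```

```text
[[ 0.4125 -0.3328  0.055 ]
 [ 0.4186 -0.2819  0.055 ]
 [ 0.658  -0.2967  0.055 ]
 [ 0.6595 -0.3436  0.055 ]]
[0.05125291 0.23981636 0.04683958]
[ 0.53713386 -0.31375937  0.055     ]
[[ 0.4558 -0.3106  0.07  ]
 [ 0.5101 -0.3114  0.07  ]
 [ 0.5605 -0.3188  0.07  ]
 [ 0.6103 -0.3213  0.07  ]]
[[ 0.51794485 -0.09330814  0.01      ]
 [ 0.64066376 -0.12760429  0.01      ]
 [ 0.71302171  0.16048821  0.01      ]] [[ 0.70711349  0.16613628  0.01      ]
 [ 0.58305468  0.19512673  0.01      ]
 [ 0.51208572 -0.0936189   0.01      ]]
knob [[0.50101079 0.22668417 0.061     ]]
knob [[0.49991096 0.22593282 0.061     ]]
[[ 0.56934235 -0.02440334  0.078     ]
 [ 0.58728336  0.0254339   0.078     ]
 [ 0.5964213   0.07963029  0.078     ]
 [ 0.60943596  0.13243241  0.078     ]] [[ 0.60013562 -0.06278095  0.078     ]
 [ 0.61264938 -0.01142278  0.078     ]
 [ 0.62422093  0.03914696  0.078     ]
 [ 0.63403838  0.09268646  0.078     ]]
```

The chosen strip (crop 225–387, 177–420) holds four seedlings and is black. It is longer than the empty black tray beside it, so I'm going with it. Next I'll fit the lifter pose properly and refine it.

```bash
cat > fit.py <<'E'
from h import *
from scipy.optimize import least_squares
c=viewer.capture("scene"); s=viewer.capture("side")
L=lambda a:[(310+x/5,150+y/5) for x,y in a]; D=lambda a:[(220+x/5,160+y/5) for x,y in a]
base=[(-.065,-.15,.01),(.065,-.15,.01),(.065,.15,.01)]
based=[(.065,.15,.01),(-.065,.15,.01),(-.065,-.15,.01)]
tops=[(0,y,.1055) for y in(-.078,-.026,.026,.078)]
knob=[(-.1538,.160,.061)]
Ms=np.array(base+tops+knob); Md=np.array(based+tops+knob)
ps=np.array(L([(35,380),(100,562),(645,428),(200,300),(302,283),(397,260),(493,240),(498,93)]))
pd=np.array(D([(62,585),(265,690),(555,300),(387,228),(335,292),(283,358),(230,432),(398,731)]))
def T(p,M):
    a=p[2];R=np.array([[np.cos(a),-np.sin(a),0],[np.sin(a),np.cos(a),0],[0,0,1]])
    return M@R.T+[p[0],p[1],0]
f=lambda p:np.r_[proj(c,T(p,Ms))-ps, proj(s,T(p,Md))-pd].ravel()
r=least_squares(f,[.612,.035,-.24],loss="soft_l1")
print("lifter",r.x, np.degrees(r.x[2])); print(f(r.x).reshape(-1,2).round(1).tolist())
print("knob",T(r.x,np.array(knob)),"knob up",T(r.x,np.array([[0,.16,.197]])))
E
python3 fit.py
```

```text
lifter [ 0.61029181  0.03538875 -0.2410125 ] -13.808999312654851
[[-1.7, -0.3], [-0.0, 0.1], [0.5, -0.9], [-0.1, 1.0], [-0.6, -0.2], [-0.2, -0.0], [-0.4, -0.4], [-0.2, -0.4], [-0.6, -0.4], [-0.2, 0.5], [0.4, -0.2], [-0.0, -0.0], [-0.2, 0.1], [-0.7, 0.4], [-1.6, -0.4], [0.1, 0.6]]
knob [[0.49912688 0.22747414 0.061     ]] knob up [[0.64848157 0.19076424 0.197     ]]
```

```bash
python3 -m jog '[{"claw":1,"ty":-0.7,"turn":-1},{"claw":1,"ty":-0.7,"turn":-1},{"claw":1,"ty":-0.7,"turn":-1},{"claw":1,"ty":-0.7,"turn":-1},{"claw":1,"ty":-0.7,"turn":-1},{"claw":1,"ty":-0.7,"turn":-1},{"claw":1,"ty":-0.7,"turn":-1},{"claw":1,"ty":-0.7,"turn":-1},{"claw":1,"ty":-0.7,"turn":-1},{"claw":1,"ty":-0.7,"turn":-1},{"claw":1,"ty":-0.7,"turn":-1},{"claw":1,"ty":-0.7,"turn":-1},{"claw":1,"ty":-0.7,"turn":-1},{"claw":1,"ty":-0.7,"turn":-1},{"claw":1,"ty":-0.5,"turn":-1},{"claw":1,"turn":-0.5},{"claw":1}]'
python3 - <<'E'
from h import *
o=ctrl.observe();print(o["eef_pos"],o["eef_rot"][:,1],o["q"])
for n in("wrist","scene","side"):
    c=viewer.capture(n); cv2.imwrite(f"pics/{n}1.png",c["image"][:,:,::-1])
E
```

```text
[ 5.49976816e-01 -4.85194893e-06  2.60740344e-01] [ 9.99999999e-01 -3.92950810e-06 -3.18355193e-05] [-2.15302985e-01  3.80605893e-01  1.29741448e+00 -2.56104155e-05
  1.46359930e+00 -2.15296316e-01]invalid input
```

View pics/wrist1.png

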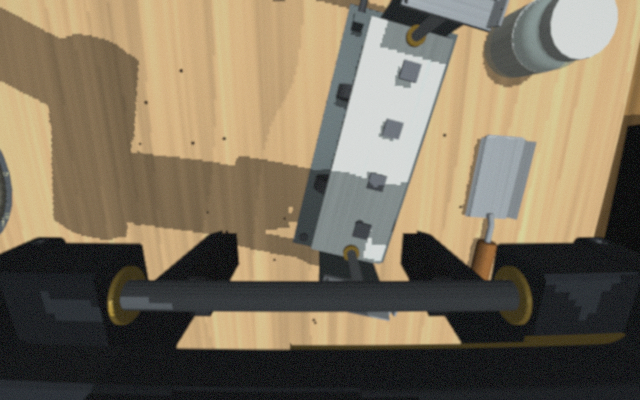

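View pics/scene1.png

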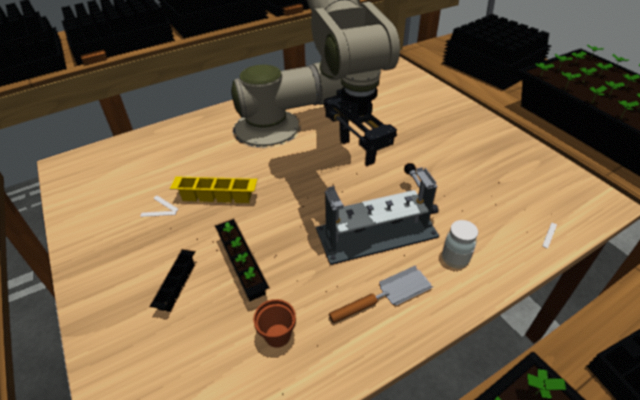

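The call was refused, probably because each row must carry all five keys. I'll send full rows.

```bash
python3 -m jog '[{"claw":1,"tx":0,"ty":-0.7,"tz":0,"turn":-1},{"claw":1,"tx":0,"ty":-0.7,"tz":0,"turn":-1},{"claw":1,"tx":0,"ty":-0.7,"tz":0,"turn":-1},{"claw":1,"tx":0,"ty":-0.7,"tz":0,"turn":-1},{"claw":1,"tx":0,"ty":-0.7,"tz":0,"turn":-1},{"claw":1,"tx":0,"ty":-0.7,"tz":0,"turn":-1},{"claw":1,"tx":0,"ty":-0.7,"tz":0,"turn":-1},{"claw":1,"tx":0,"ty":-0.7,"tz":0,"turn":-1},{"claw":1,"tx":0,"ty":-0.7,"tz":0,"turn":-1},{"claw":1,"tx":0,"ty":-0.7,"tz":0,"turn":-1},{"claw":1,"tx":0,"ty":-0.7,"tz":0,"turn":-1},{"claw":1,"tx":0,"ty":-0.7,"tz":0,"turn":-1},{"claw":1,"tx":0,"ty":-0.7,"tz":0,"turn":-1},{"claw":1,"tx":0,"ty":-0.7,"tz":0,"turn":-1},{"claw":1,"tx":0,"ty":-0.5,"tz":0,"turn":-1},{"claw":1,"tx":0,"ty":0,"tz":0,"turn":-0.5},{"claw":1,"tx":0,"ty":0,"tz":0,"turn":0}]'
python3 - <<'E'
from h import *
o=ctrl.observe();print(o["eef_pos"],o["eef_rot"][:,1],o["q"])
for n in("wrist","scene","side"):
    c=viewer.capture(n); cv2.imwrite(f"pics/{n}2.png",c["image"][:,:,::-1])
E
```

```text
t: 2.42
eef_pos: [0.5477, -0.3241, 0.26]
eef_rot: [[0.991, -0.132, 0.0], [-0.132, -0.991, -0.001], [0.0, 0.001, -1.0]]
ft_force: [-0.5, 0.7, 0.2]
finger_gap: 0.0882
[ 0.54773874 -0.32413463  0.25998451] [-1.32492801e-01 -9.91183822e-01  5.38182224e-04] [-7.19912164e-01  5.37033677e-01  1.03528511e+00 -3.09940472e-04
  1.56876811e+00  9.83768198e-01]
```

View pics/wrist2.png

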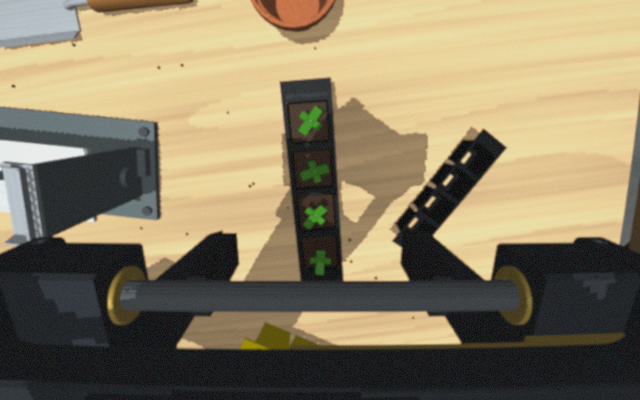

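View pics/side2.png

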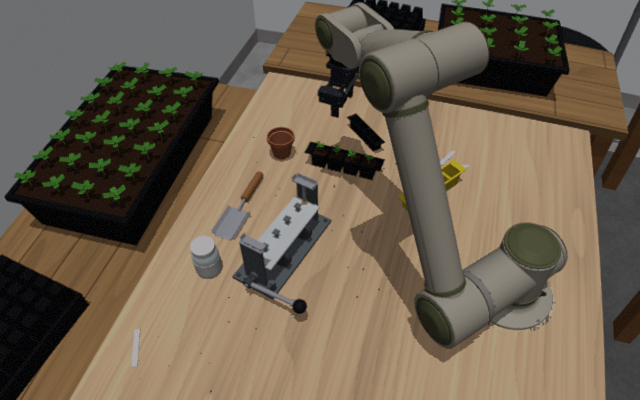

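The wrist view shows the strip's rim (281,82)–(331,78) down to about (342,282), lying slightly oblique. The side view shows the whole strip (305–383, 142–178). I'll measure it from all views.

```bash
python3 - <<'E'
from h import *
c=viewer.capture("side"); crop(c,295,125,395,190,7,"pics/sd_s.png")
w=viewer.capture("wrist"); crop(w,265,60,365,295,2.5,"pics/wr_s.png")
E
```

```text
(no output)
```

View pics/sd_s.png

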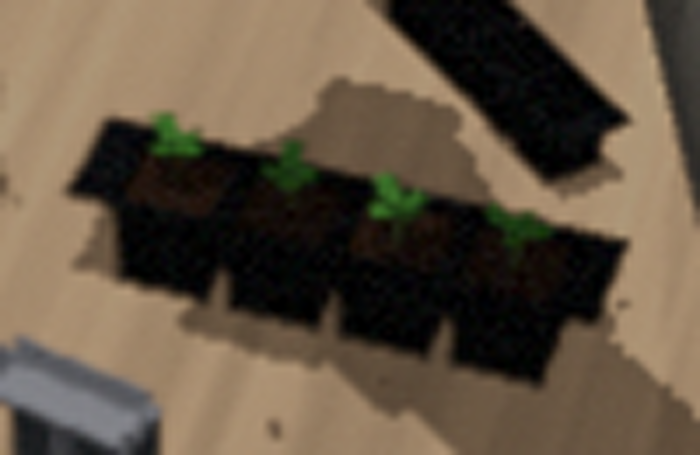

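View pics/wr_s.png

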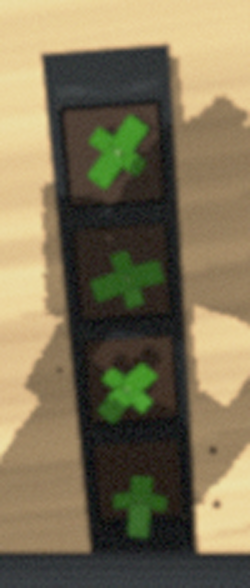

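```bash
python3 - <<'E'
from h import *
from scipy.optimize import least_squares
s=viewer.capture("side"); w=viewer.capture("wrist"); c=viewer.capture("scene")
ps=np.array([(110,118),(68,192),(600,320),(625,240)])/7+[295,125]
pw=np.array([(43,55),(168,45)])/2.5+[265,60]
pe=np.array([(91,550),(195,550)])/2.5+[265,60]
print(unp(s,ps,.055).round(4),unp(w,np.r_[pw,pe],.055).round(4))
def T(p,M):
    a=p[2];R=np.array([[np.cos(a),-np.sin(a)],[np.sin(a),np.cos(a)]])
    return np.c_[np.array(M)@R.T+p[:2],np.full(len(M),.055)]
# strip long axis u along +x approx; v
C=lambda a,b:(a*.122,b*.027)
Ms=[C(1,-1),C(1,1),C(-1,1),C(-1,-1)]; Mw=[C(1,1),C(1,-1)]
def f(p):
    r=[proj(s,T(p,Ms))-ps, (proj(w,T(p,Mw))-pw)]
    e=unp(w,pe,.055)[:,:2]-p[:2]; v=np.array([-np.sin(p[2]),np.cos(p[2])])
    return np.r_[np.ravel(r[0]),np.ravel(r[1]),(e@v-[.027,-.027])*500]
for wt in(1,):
    r=least_squares(f,[.537,-.314,-.05]); print(r.x,np.degrees(r.x[2]),f(r.x).round(1))
o=ctrl.observe(); print(o["eef_pos"],np.degrees(np.arctan2(o["eef_rot"][1,1],o["eef_rot"][0,1])))
E
```

```text
[[ 0.651  -0.3466  0.055 ]
 [ 0.6543 -0.2949  0.055 ]
 [ 0.4119 -0.2832  0.055 ]
 [ 0.4119 -0.3346  0.055 ]] [[ 0.6574 -0.2968  0.055 ]
 [ 0.6546 -0.3493  0.055 ]
 [ 0.4246 -0.2833  0.055 ]
 [ 0.4179 -0.3351  0.055 ]]
[ 0.53392682 -0.31588247 -0.0578267 ] -3.3132260456170277 [-0.6 -0.9 -0.8 -0.4 -0.7  0.2  0.5 -0.2 -0.8  0.3  0.6  0.3 -0.4  0.6]
[ 0.54802421 -0.32285687  0.26048237] -97.35352572548459
```

```bash
python3 -m jog '[{"claw":1,"tx":-0.47,"ty":0.23,"tz":-0.8,"turn":0.67},{"claw":1,"tx":0,"ty":0,"tz":-0.8,"turn":0},{"claw":1,"tx":0,"ty":0,"tz":-0.8,"turn":0},{"claw":1,"tx":0,"ty":0,"tz":-0.8,"turn":0},{"claw":1,"tx":0,"ty":0,"tz":-0.8,"turn":0},{"claw":1,"tx":0,"ty":0,"tz":0,"turn":0},{"claw":1,"tx":0,"ty":0,"tz":0,"turn":0}]'
python3 - <<'E'
from h import *
o=ctrl.observe(); print(o["eef_pos"],np.degrees(np.arctan2(o["eef_rot"][1,1],o["eef_rot"][0,1])))
w=viewer.capture("wrist"); cv2.imwrite("pics/w3.png",w["image"][:,:,::-1])
E
```

```text
t: 3.4
eef_pos: [0.5339, -0.3138, 0.1393]
eef_rot: [[0.999, -0.049, 0.006], [-0.049, -0.999, -0.005], [0.006, 0.005, -1.0]]
ft_force: [0.9, 0.2, 1.0]
finger_gap: 0.0879
[ 0.53390039 -0.31383603  0.13925248] -92.79774685415688
```

View pics/w3.png

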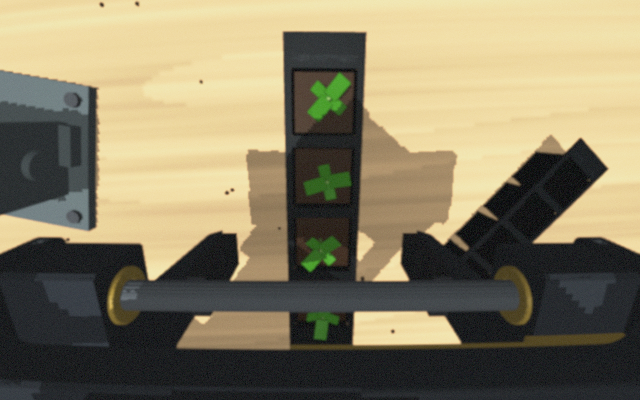

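```bash
python3 -m jog '[{"claw":1,"tx":0,"ty":-0.07,"tz":-0.66,"turn":-0.08},{"claw":1,"tx":0,"ty":0,"tz":-0.66,"turn":0},{"claw":1,"tx":0,"ty":0,"tz":-0.66,"turn":0},{"claw":1,"tx":0,"ty":0,"tz":-0.5,"turn":0},{"claw":1,"tx":0,"ty":0,"tz":-0.3,"turn":0},{"claw":1,"tx":0,"ty":0,"tz":0,"turn":0},{"claw":1,"tx":0,"ty":0,"tz":0,"turn":0}]'
```

```text
t: 4.03
eef_pos: [0.5387, -0.3193, 0.0653]
eef_rot: [[0.998, -0.056, 0.021], [-0.055, -0.998, -0.019], [0.022, 0.018, -1.0]]
ft_force: [-0.6, -0.0, -0.3]
finger_gap: 0.0881
```

```bash
python3 -m jog '[{"claw":1,"tx":0,"ty":0,"tz":0,"turn":0},{"claw":1,"tx":0,"ty":0,"tz":0,"turn":0}]'
python3 - <<'E'
from h import *
o=ctrl.observe(); print(o["eef_pos"],o["eef_rot"],o["q"],o["qd"],o["effort"])
E
```

```text
t: 4.2
eef_pos: [0.5396, -0.32, 0.0679]
eef_rot: [[0.998, -0.056, 0.024], [-0.055, -0.998, -0.022], [0.026, 0.02, -0.999]]
ft_force: [0.5, 0.5, -0.2]
finger_gap: 0.0882
[ 0.5396015  -0.32001924  0.06791068] [[ 0.99815138 -0.05568386  0.02435426]
 [-0.05515874 -0.99824117 -0.0217272 ]
 [ 0.02552128  0.02034368 -0.99946726]] [-7.23652394e-01  6.88277067e-01  1.34636470e+00 -1.78104473e-04
  1.07430805e+00  9.02690715e-01] [ 0.00026019 -0.01610739 -0.01334506  0.00060075  0.01102445 -0.00113816] [-1.32857461e-02 -5.39358866e+01 -1.78210741e+01  5.23869437e-02
 -1.43019394e-01  1.61404820e-03]
```

```bash
python3 -m jog '[{"claw":1,"tx":0,"ty":0,"tz":0,"turn":0}]'; python3 -m jog '[{"claw":1,"tx":0,"ty":0,"tz":0,"turn":0},{"claw":1,"tx":0,"ty":0,"tz":0,"turn":0}]'; python3 -m jog '[{"claw":1,"tx":-0.18,"ty":0.13,"tz":-0.3,"turn":0}]'; python3 -m jog '[{"claw":1,"tx":0,"ty":0,"tz":-0.3,"turn":0}]'
```

```text
t: 4.28
eef_pos: [0.5399, -0.3203, 0.069]
eef_rot: [[0.998, -0.056, 0.026], [-0.055, -0.998, -0.023], [0.027, 0.021, -0.999]]
ft_force: [0.3, -0.5, -0.2]
finger_gap: 0.0878
t: 4.45
eef_pos: [0.5404, -0.3206, 0.0704]
eef_rot: [[0.998, -0.056, 0.027], [-0.055, -0.998, -0.024], [0.029, 0.023, -0.999]]
ft_force: [-0.3, -0.5, -0.5]
finger_gap: 0.0883
t: 4.53
eef_pos: [0.5361, -0.3177, 0.0631]
eef_rot: [[0.998, -0.056, 0.031], [-0.055, -0.998, -0.027], [0.032, 0.026, -0.999]]
ft_force: [0.2, 0.3, -0.0]
finger_gap: 0.0877
t: 4.62
eef_pos: [0.5357, -0.3173, 0.0541]
eef_rot: [[0.998, -0.056, 0.031], [-0.055, -0.998, -0.027], [0.032, 0.026, -0.999]]
ft_force: [0.1, 0.2, 0.3]
finger_gap: 0.0883
```

Downward rows bake in a small tool tilt, now about 2.4°. I'll test whether going up undoes it and whether slower descent avoids it.

```bash
python3 -m jog '[{"claw":1,"tx":0,"ty":0,"tz":0.66,"turn":0},{"claw":1,"tx":0,"ty":0,"tz":0.66,"turn":0},{"claw":1,"tx":0,"ty":0,"tz":0.66,"turn":0}]'; python3 -m jog '[{"claw":1,"tx":0,"ty":0,"tz":0.66,"turn":0},{"claw":1,"tx":0,"ty":0,"tz":0,"turn":0},{"claw":1,"tx":0,"ty":0,"tz":0,"turn":0}]'; python3 -m jog '[{"claw":1,"tx":0,"ty":0,"tz":0,"turn":0},{"claw":1,"tx":0,"ty":0,"tz":0,"turn":0},{"claw":1,"tx":0,"ty":0,"tz":0,"turn":0},{"claw":1,"tx":0,"ty":0,"tz":0,"turn":0}]'
```

```text
t: 4.87
eef_pos: [0.5336, -0.3156, 0.1083]
eef_rot: [[0.998, -0.056, 0.021], [-0.055, -0.998, -0.019], [0.022, 0.018, -1.0]]
ft_force: [-0.2, 0.2, 0.5]
finger_gap: 0.088
t: 5.12
eef_pos: [0.5349, -0.3167, 0.1316]
eef_rot: [[0.998, -0.056, 0.025], [-0.055, -0.998, -0.022], [0.026, 0.021, -0.999]]
ft_force: [-0.2, 0.3, 0.1]
finger_gap: 0.0883
t: 5.45
eef_pos: [0.5342, -0.3162, 0.128]
eef_rot: [[0.998, -0.056, 0.022], [-0.055, -0.998, -0.019], [0.023, 0.018, -1.0]]
ft_force: [-1.0, 0.1, -0.3]
finger_gap: 0.0879
```

```bash
python3 -m jog '[{"claw":1,"tx":0,"ty":0,"tz":1,"turn":0},{"claw":1,"tx":0,"ty":0,"tz":1,"turn":0},{"claw":1,"tx":0,"ty":0,"tz":1,"turn":0},{"claw":1,"tx":0,"ty":0,"tz":1,"turn":0}]';  python3 -m jog '[{"claw":1,"tx":0,"ty":0,"tz":0,"turn":0},{"claw":1,"tx":0,"ty":0,"tz":0,"turn":0}]';python3 -m jog '[{"claw":1,"tx":0,"ty":0,"tz":0,"turn":0},{"claw":1,"tx":0,"ty":0,"tz":0,"turn":0},{"claw":1,"tx":0,"ty":0,"tz":0,"turn":0},{"claw":1,"tx":0,"ty":0,"tz":0,"turn":0},{"claw":1,"tx":0,"ty":0,"tz":0,"turn":0},{"claw":1,"tx":0,"ty":0,"tz":0,"turn":0}]'; python3 -m jog '[{"claw":1,"tx":0,"ty":0,"tz":-0.3,"turn":0},{"claw":1,"tx":0,"ty":0,"tz":-0.3,"turn":0},{"claw":1,"tx":0,"ty":0,"tz":-0.3,"turn":0},{"claw":1,"tx":0,"ty":0,"tz":-0.3,"turn":0},{"claw":1,"tx":0,"ty":0,"tz":-0.3,"turn":0},{"claw":1,"tx":0,"ty":0,"tz":-0.3,"turn":0}]'
```

```text
t: 5.78
eef_pos: [0.5312, -0.3138, 0.2417]
eef_rot: [[0.998, -0.056, 0.006], [-0.056, -0.998, -0.005], [0.006, 0.005, -1.0]]
ft_force: [0.5, -0.5, -0.7]
finger_gap: 0.0882
t: 5.95
eef_pos: [0.5324, -0.3147, 0.2471]
eef_rot: [[0.998, -0.056, 0.013], [-0.056, -0.998, -0.011], [0.013, 0.011, -1.0]]
ft_force: [-0.0, -0.0, -1.0]
finger_gap: 0.0881
t: 6.45
eef_pos: [0.5314, -0.314, 0.2413]
eef_rot: [[0.998, -0.056, 0.006], [-0.056, -0.998, -0.005], [0.006, 0.005, -1.0]]
ft_force: [0.6, 0.1, 0.2]
finger_gap: 0.0882
t: 6.95
eef_pos: [0.5313, -0.3139, 0.182]
eef_rot: [[0.998, -0.056, 0.006], [-0.056, -0.998, -0.005], [0.006, 0.005, -1.0]]
ft_force: [-0.6, 0.8, 0.2]
finger_gap: 0.0881
```

```bash
python3 -m jog '[{"claw":1,"tx":0.09,"ty":-0.07,"tz":-0.3,"turn":0},{"claw":1,"tx":0,"ty":0,"tz":-0.3,"turn":0},{"claw":1,"tx":0,"ty":0,"tz":-0.3,"turn":0},{"claw":1,"tx":0,"ty":0,"tz":-0.3,"turn":0},{"claw":1,"tx":0,"ty":0,"tz":-0.3,"turn":0},{"claw":1,"tx":0,"ty":0,"tz":-0.3,"turn":0},{"claw":1,"tx":0,"ty":0,"tz":-0.3,"turn":0},{"claw":1,"tx":0,"ty":0,"tz":-0.3,"turn":0},{"claw":1,"tx":0,"ty":0,"tz":-0.3,"turn":0},{"claw":1,"tx":0,"ty":0,"tz":-0.25,"turn":0}]'
```

```text
t: 7.78
eef_pos: [0.534, -0.316, 0.0826]
eef_rot: [[0.998, -0.056, 0.005], [-0.056, -0.998, -0.004], [0.005, 0.004, -1.0]]
ft_force: [-0.0, -0.4, -0.3]
finger_gap: 0.0885
```

```bash
python3 -m jog '[{"claw":1,"tx":0,"ty":0,"tz":-0.25,"turn":0},{"claw":1,"tx":0,"ty":0,"tz":-0.25,"turn":0},{"claw":1,"tx":0,"ty":0,"tz":-0.25,"turn":0},{"claw":1,"tx":0,"ty":0,"tz":-0.2,"turn":0},{"claw":1,"tx":0,"ty":0,"tz":-0.15,"turn":0},{"claw":1,"tx":0,"ty":0,"tz":-0.12,"turn":0},{"claw":1,"tx":0,"ty":0,"tz":-0.1,"turn":0}]'
python3 - <<'E'
from h import *
for n in("side","scene"):
    c=viewer.capture(n); 
    if n=="side": crop(c,260,80,420,200,5,"pics/sd4.png")
    else: crop(c,170,150,330,330,3.3,"pics/sc4.png")
E
```

```text
t: 8.37
eef_pos: [0.5339, -0.3159, 0.0377]
eef_rot: [[0.998, -0.056, 0.004], [-0.056, -0.998, -0.004], [0.004, 0.003, -1.0]]
ft_force: [-0.4, -0.2, -0.0]
finger_gap: 0.0879
```

View pics/sd4.png

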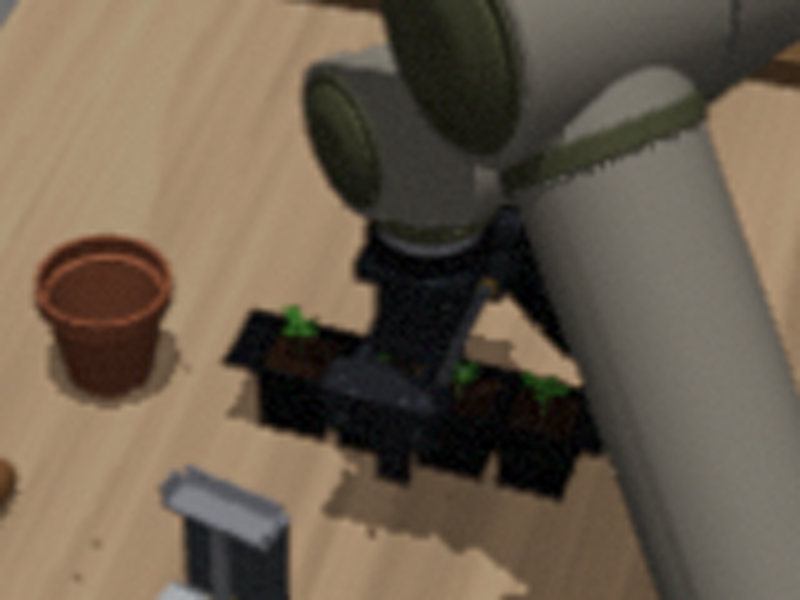

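View pics/sc4.png

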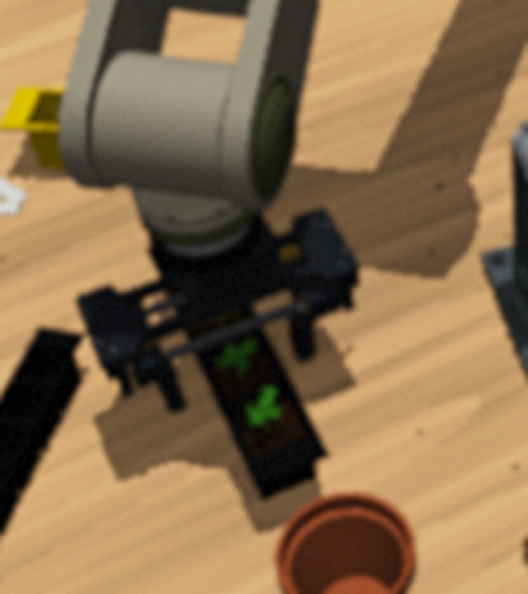

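The fingers straddle the strip at mid-length. I'll close them gently.

```bash
python3 -m jog '[{"claw":0.3,"tx":0,"ty":0,"tz":0,"turn":0},{"claw":0.2,"tx":0,"ty":0,"tz":0,"turn":0},{"claw":0,"tx":0,"ty":0,"tz":0,"turn":0},{"claw":-0.3,"tx":0,"ty":0,"tz":0,"turn":0},{"claw":-0.3,"tx":0,"ty":0,"tz":0,"turn":0},{"claw":-0.3,"tx":0,"ty":0,"tz":0,"turn":0}]' 25; python3 -m jog '[{"claw":-0.3,"tx":0,"ty":0,"tz":0,"turn":0},{"claw":-0.3,"tx":0,"ty":0,"tz":0,"turn":0},{"claw":-0.3,"tx":0,"ty":0,"tz":0,"turn":0},{"claw":-0.3,"tx":0,"ty":0,"tz":0,"turn":0}]'
```

```text
t: 8.97
eef_pos: [0.5343, -0.3164, 0.0392]
eef_rot: [[0.998, -0.056, 0.006], [-0.056, -0.998, -0.005], [0.006, 0.005, -1.0]]
ft_force: [0.2, -0.2, -3.1]
finger_gap: 0.0514
t: 9.3
eef_pos: [0.5343, -0.3164, 0.0391]
eef_rot: [[0.998, -0.056, 0.006], [-0.056, -0.998, -0.005], [0.006, 0.005, -1.0]]
ft_force: [-0.5, -1.1, -0.1]
finger_gap: 0.0512
```

```bash
python3 - <<'E'
from h import *
c=viewer.capture("side"); crop(c,290,110,400,200,7,"pics/sd5.png")
c=viewer.capture("scene"); crop(c,190,200,290,310,5.4,"pics/sc5.png")
c=viewer.capture("wrist"); cv2.imwrite("pics/w5.png",c["image"][:,:,::-1])
E
```

```text
(no output)
```

View pics/sd5.png

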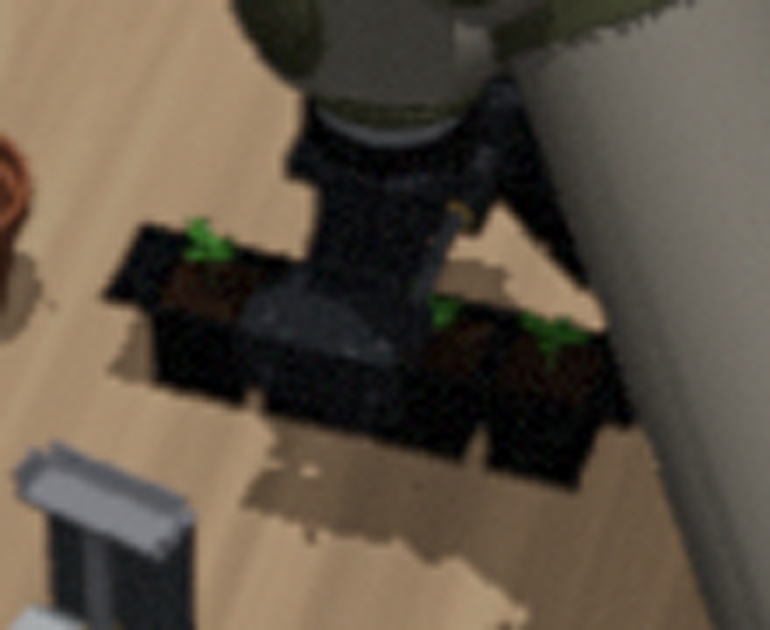

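View pics/sc5.png

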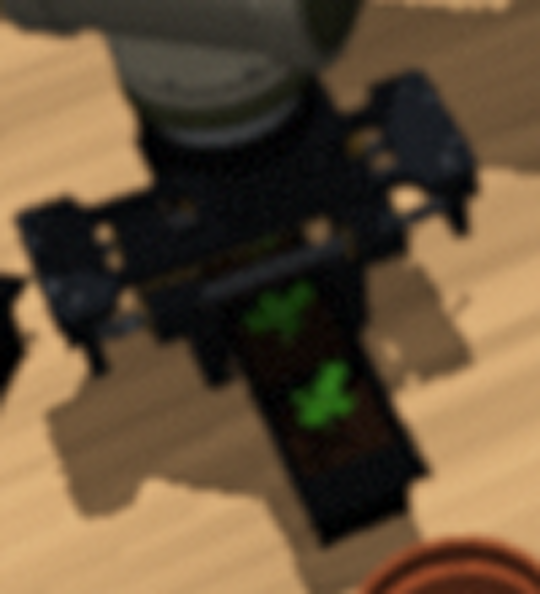

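View pics/w5.png

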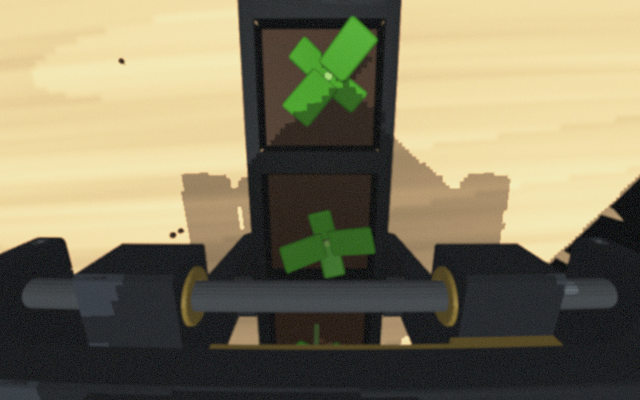

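```bash
python3 -m jog '[{"claw":-0.3,"tx":0,"ty":0,"tz":0.1,"turn":0},{"claw":-0.3,"tx":0,"ty":0,"tz":0.2,"turn":0},{"claw":-0.3,"tx":0,"ty":0,"tz":0.2,"turn":0},{"claw":-0.3,"tx":0,"ty":0,"tz":0.2,"turn":0},{"claw":-0.3,"tx":0,"ty":0,"tz":0.1,"turn":0},{"claw":-0.3,"tx":0,"ty":0,"tz":0,"turn":0}]'
python3 - <<'E'
from h import *
c=viewer.capture("side"); crop(c,290,110,400,200,7,"pics/sd6.png")
c=viewer.capture("scene"); crop(c,190,200,290,310,5.4,"pics/sc6.png")
E
```

```text
t: 9.95
eef_pos: [0.5337, -0.3157, 0.065]
eef_rot: [[0.998, -0.056, 0.004], [-0.056, -0.998, -0.004], [0.004, 0.003, -1.0]]
ft_force: [-0.1, 0.5, -2.4]
finger_gap: 0.0514
```

View pics/sd6.png

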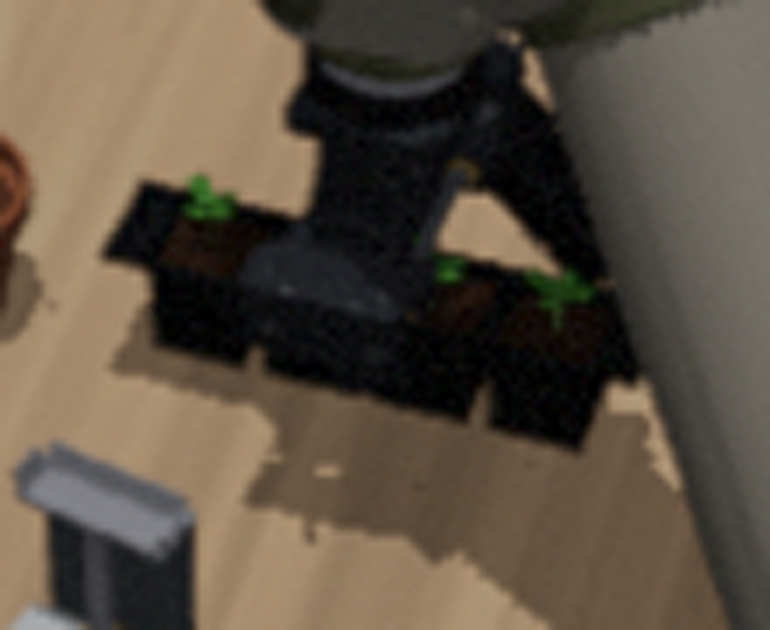

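View pics/sc6.png

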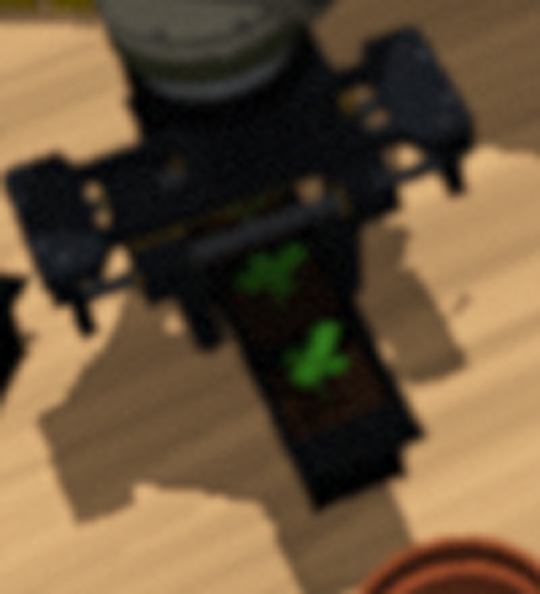

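```bash
python3 -m jog '[{"claw":-0.3,"tx":0,"ty":0,"tz":0.2,"turn":0},{"claw":-0.3,"tx":0,"ty":0,"tz":0.3,"turn":0},{"claw":-0.3,"tx":0,"ty":0,"tz":0.4,"turn":0},{"claw":-0.3,"tx":0,"ty":0,"tz":0.4,"turn":0},{"claw":-0.3,"tx":0,"ty":0,"tz":0.4,"turn":0},{"claw":-0.3,"tx":0,"ty":0,"tz":0.4,"turn":0},{"claw":-0.3,"tx":0,"ty":0,"tz":0.4,"turn":0},{"claw":-0.3,"tx":0,"ty":0,"tz":0.4,"turn":0},{"claw":-0.3,"tx":0,"ty":0,"tz":0.4,"turn":0},{"claw":-0.3,"tx":0,"ty":0,"tz":0.4,"turn":0},{"claw":-0.3,"tx":0,"ty":0,"tz":0.4,"turn":0},{"claw":-0.3,"tx":0,"ty":0,"tz":0.4,"turn":0},{"claw":-0.3,"tx":0,"ty":0,"tz":0.4,"turn":0},{"claw":-0.3,"tx":0,"ty":0,"tz":0.4,"turn":0},{"claw":-0.3,"tx":0,"ty":0,"tz":0.3,"turn":0},{"claw":-0.3,"tx":0,"ty":0,"tz":0.2,"turn":0},{"claw":-0.3,"tx":0,"ty":0,"tz":0.1,"turn":0}]'
```

```text
t: 11.47
eef_pos: [0.5311, -0.3134, 0.2582]
eef_rot: [[0.998, -0.056, 0.002], [-0.056, -0.998, -0.002], [0.002, 0.002, -1.0]]
ft_force: [-0.1, 0.5, -2.1]
finger_gap: 0.0511
```

```bash
python3 -m jog '[{"claw":-0.3,"tx":0.05,"ty":0.2,"tz":0,"turn":0.3},{"claw":-0.3,"tx":0.1,"ty":0.4,"tz":0,"turn":0.5},{"claw":-0.3,"tx":0.14,"ty":0.6,"tz":0,"turn":0.7},{"claw":-0.3,"tx":0.14,"ty":0.6,"tz":0,"turn":0.7},{"claw":-0.3,"tx":0.14,"ty":0.6,"tz":0,"turn":0.7},{"claw":-0.3,"tx":0.14,"ty":0.6,"tz":0,"turn":0.7},{"claw":-0.3,"tx":0.14,"ty":0.6,"tz":0,"turn":0.7},{"claw":-0.3,"tx":0.14,"ty":0.6,"tz":0,"turn":0.7},{"claw":-0.3,"tx":0.14,"ty":0.6,"tz":0,"turn":0.7},{"claw":-0.3,"tx":0.14,"ty":0.6,"tz":0,"turn":0.7},{"claw":-0.3,"tx":0.14,"ty":0.6,"tz":0,"turn":0.7},{"claw":-0.3,"tx":0.14,"ty":0.6,"tz":0,"turn":0.7},{"claw":-0.3,"tx":0.14,"ty":0.6,"tz":0,"turn":0.7},{"claw":-0.3,"tx":0.14,"ty":0.6,"tz":0,"turn":0.7},{"claw":-0.3,"tx":0.14,"ty":0.6,"tz":0,"turn":0.7},{"claw":-0.3,"tx":0.14,"ty":0.6,"tz":0,"turn":0.7},{"claw":-0.3,"tx":0.14,"ty":0.5,"tz":0,"turn":0.7},{"claw":-0.3,"tx":0.1,"ty":0.4,"tz":0,"turn":0.5},{"claw":-0.3,"tx":0.1,"ty":0.2,"tz":0,"turn":0.3},{"claw":-0.3,"tx":0,"ty":0.1,"tz":0,"turn":0.1}]'
python3 - <<'E'
from h import *
o=ctrl.observe(); print(o["eef_pos"],np.degrees(np.arctan2(o["eef_rot"][1,1],o["eef_rot"][0,1])),o["q"])
E
```

```text
t: 13.13
eef_pos: [0.6017, 0.0166, 0.2456]
eef_rot: [[0.25, 0.968, -0.022], [0.968, -0.25, 0.001], [-0.005, -0.021, -1.0]]
ft_force: [0.2, -0.2, -2.2]
finger_gap: 0.0518
[0.60166958 0.016582   0.24562004] -14.470678491790004 [-0.16777368  0.49176747  1.15671202 -0.0029836   1.51462824  0.0849361 ]
```

```bash
python3 - <<'E'
from h import *
c=viewer.capture("side"); crop(c,200,60,380,300,3,"pics/sd7.png")
c=viewer.capture("scene"); crop(c,300,80,460,270,3.5,"pics/sc7.png")
c=viewer.capture("wrist"); cv2.imwrite("pics/w7.png",c["image"][:,:,::-1])
E
```

```text
(no output)
```

View pics/sd7.png

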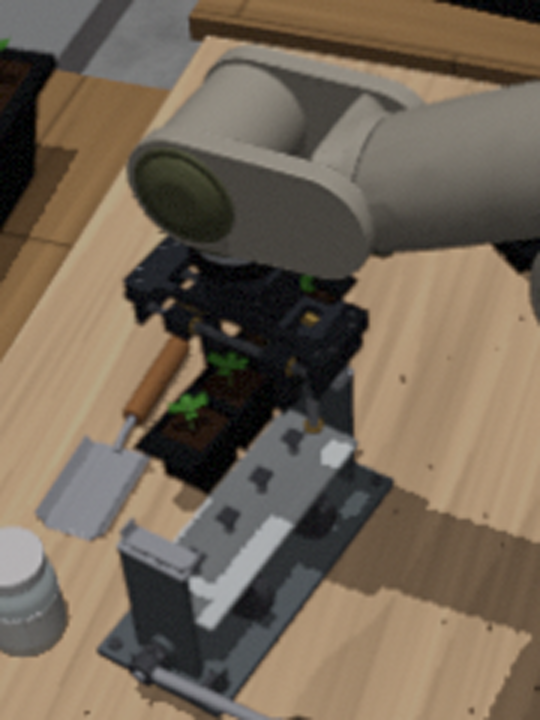

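View pics/sc7.png

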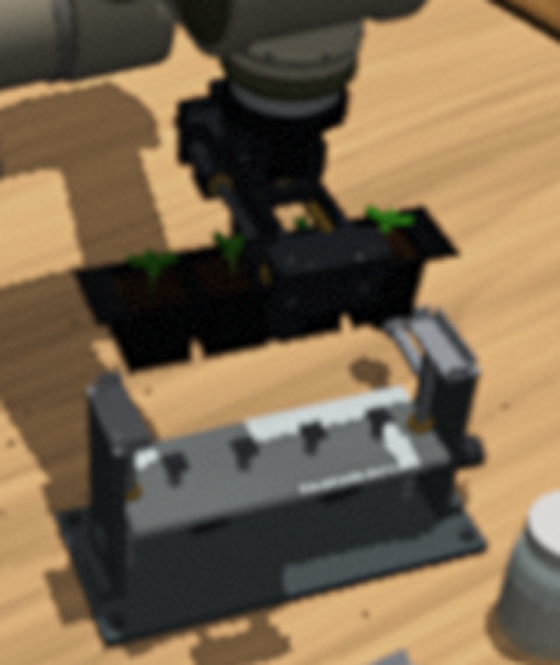

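View pics/w7.png

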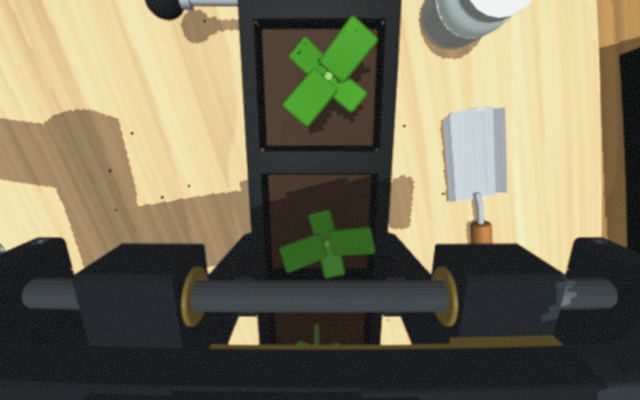

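```bash
python3 - <<'E'
from h import *
c=viewer.capture("scene"); crop(c,318,130,436,192,6.6,"pics/sc8.png")
c=viewer.capture("side"); crop(c,235,130,345,235,5.7,"pics/sd8.png")
E
```

```text
(no output)
```

View pics/sc8.png

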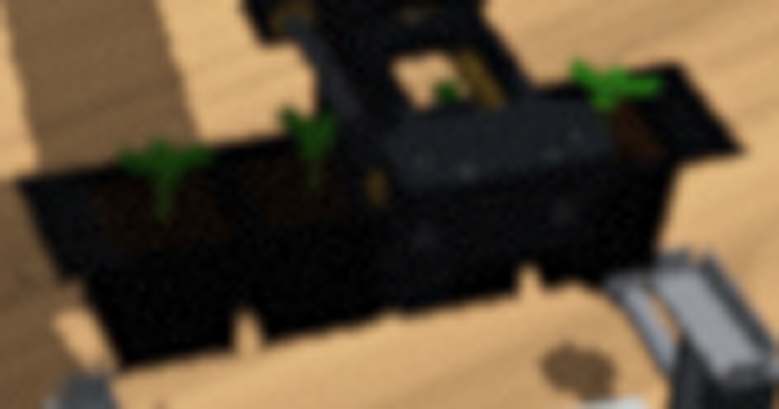

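View pics/sd8.png

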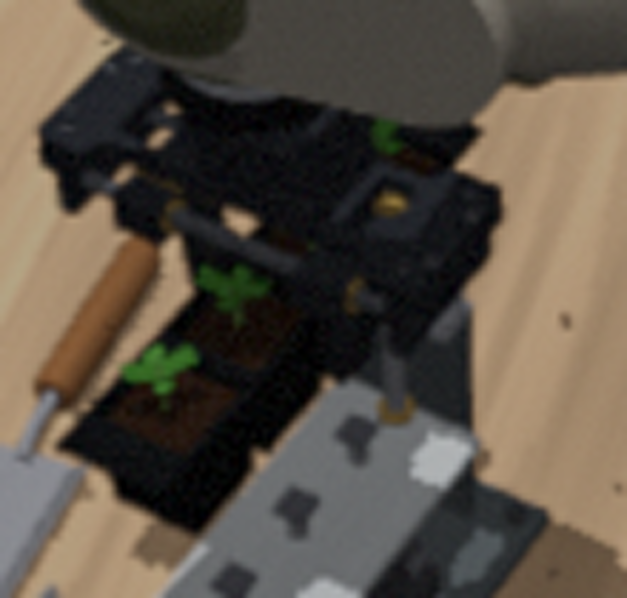

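```bash
python3 - <<'E'
from h import *
from scipy.optimize import least_squares
c=viewer.capture("scene"); s=viewer.capture("side"); o=ctrl.observe()
R=o["eef_rot"];p0=o["eef_pos"]; print(p0,R.round(4))
# strip frame in tool: long axis = tool x, v= tool y ; rim top at tool z = -0.0159
ps=np.array([(20,182),(61,271),(743,147),(683,65)])/6.6+[318,130]
pd=np.array([(62,441)])/5.7+[235,130]
# tool x ~ +y world(lifter +y), tool y ~ +x
M=np.array([(-1,-1),(-1,1),(1,1),(1,-1)])*[.122,.027]
def P(q,M):
    a=q[2];m=np.c_[np.cos(a)*M[:,0]-np.sin(a)*M[:,1]+q[0],np.sin(a)*M[:,0]+np.cos(a)*M[:,1]+q[1],np.full(len(M),q[3]) ]
    return m@R.T+p0
f=lambda q:np.r_[(proj(c,P(q,M))-ps).ravel(),(proj(s,P(q,M[2:3]))-pd).ravel(),(q[3]+.0159)*300]
r=least_squares(f,[0,0,0,-.0159]); print(r.x, f(r.x).round(1)); C=P(np.r_[r.x],np.zeros((1,2))) ; print("rim centre",C)
a=np.array([1,0,0.]); 
E
```

```text
[0.60154527 0.01472184 0.24630005] [[ 2.546e-01  9.668e-01 -2.070e-02]
 [ 9.670e-01 -2.546e-01  4.000e-04]
 [-4.900e-03 -2.010e-02 -9.998e-01]]
[ 0.00258853 -0.00179874  0.00317115 -0.01464022] [-1.1 -0.8 -0.5  1.   0.3  0.1 -0.9 -1.3 -2.   1.1  0.4]
rim centre [[0.60076775 0.01767783 0.26096052]]
```

```bash
python3 -m jog '[{"claw":-0.3,"tx":0.14,"ty":0.32,"tz":0,"turn":0.07},{"claw":-0.3,"tx":0.14,"ty":0.32,"tz":0,"turn":0.07},{"claw":-0.3,"tx":0,"ty":0,"tz":-0.15,"turn":0},{"claw":-0.3,"tx":0,"ty":0,"tz":-0.3,"turn":0},{"claw":-0.3,"tx":0,"ty":0,"tz":-0.2,"turn":0},{"claw":-0.3,"tx":0,"ty":0,"tz":-0.1,"turn":0},{"claw":-0.3,"tx":0,"ty":0,"tz":0,"turn":0}]'
```

```text
t: 14.07
eef_pos: [0.6106, 0.0352, 0.2209]
eef_rot: [[0.241, 0.97, -0.021], [0.971, -0.241, 0.0], [-0.005, -0.021, -1.0]]
ft_force: [-0.4, -0.7, -3.0]
finger_gap: 0.0513
```

```bash
python3 -m jog '[{"claw":-0.3,"tx":0,"ty":-0.02,"tz":-0.6,"turn":0},{"claw":-0.3,"tx":0,"ty":0,"tz":-0.6,"turn":0},{"claw":-0.3,"tx":0,"ty":0,"tz":0,"turn":0},{"claw":-0.3,"tx":0,"ty":0,"tz":0,"turn":0},{"claw":-0.3,"tx":0,"ty":0,"tz":0,"turn":0},{"claw":-0.3,"tx":0,"ty":0,"tz":0,"turn":0}]'
python3 - <<'E'
from h import *
c=viewer.capture("scene"); crop(c,318,150,448,240,6,"pics/sc9.png")
c=viewer.capture("side"); crop(c,235,150,345,265,5,"pics/sd9.png")
o=ctrl.observe(); print(o["eef_pos"],np.degrees(np.arctan2(o["eef_rot"][1,1],o["eef_rot"][0,1])))
E
```

```text
t: 14.57
eef_pos: [0.611, 0.0338, 0.1855]
eef_rot: [[0.242, 0.97, -0.019], [0.97, -0.242, -0.0], [-0.005, -0.019, -1.0]]
ft_force: [-0.5, 0.0, -3.2]
finger_gap: 0.0516
[0.6110597  0.03381345 0.18559271] -13.991457160440065
```

View pics/sc9.png

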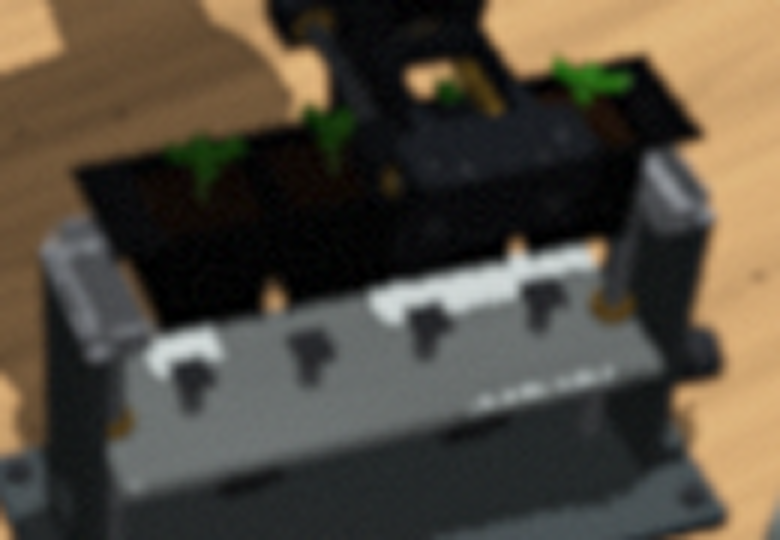

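View pics/sd9.png

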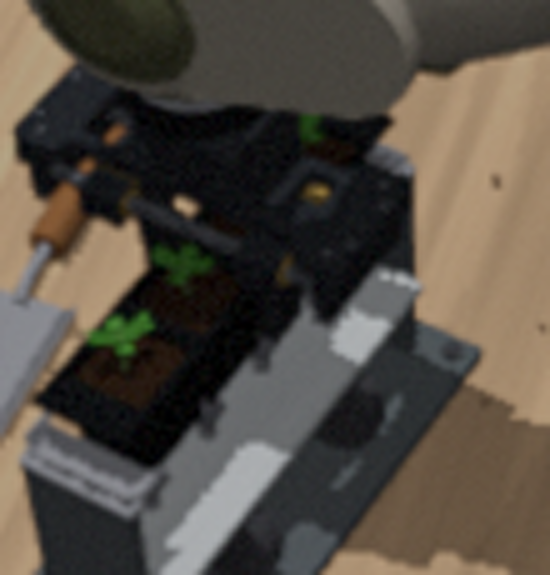

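```bash
python3 - <<'E'
from h import *
from scipy.optimize import least_squares
c=viewer.capture("scene"); s=viewer.capture("side"); o=ctrl.observe()
R=o["eef_rot"];p0=o["eef_pos"]
ps=np.array([(78,172),(702,132),(643,58)])/6+[318,150]
pd=np.array([(38,396),(150,460)])/5+[235,150]
M=np.array([(-1,-1),(1,1),(1,-1)])*[.122,.027]; Md=np.array([(1,1),(1,-1)])*[.122,.027]
def P(q,M):
    a=q[2];m=np.c_[np.cos(a)*M[:,0]-np.sin(a)*M[:,1]+q[0],np.sin(a)*M[:,0]+np.cos(a)*M[:,1]+q[1],np.full(len(M),q[3]) ]
    return m@R.T+p0
f=lambda q:np.r_[(proj(c,P(q,M))-ps).ravel(),(proj(s,P(q,Md))-pd).ravel(),(q[3]+.0159)*300]
r=least_squares(f,[0,0,0,-.0159]); print(r.x, f(r.x).round(1)); C=P(r.x,np.zeros((1,2))) ; print("rim centre",C)
# overlay: lifter guide boxes (mouth z .170, y 122..132?, x +-33) and fitted strip
L=np.array([.6103,.0354]);a=-.241;u=np.array([-np.sin(a),np.cos(a)]);v=np.array([np.cos(a),np.sin(a)])
def lw(x,y,z): return np.r_[L+x*v+y*u,z]
d=(C[0,:2]-L); print("offset lifter x,y mm",d@v*1e3,d@u*1e3)
for cam,n,box,k in((c,"sc",(318,150,448,240),6),(s,"sd",(235,150,345,265),5)):
    im=cv2.resize(cam["image"][box[1]:box[3],box[0]:box[2],::-1],None,fx=k,fy=k,interpolation=cv2.INTER_CUBIC)
    def poly(pts,col):
        q=((proj(cam,pts)-box[:2]+.5)*k).astype(int); cv2.polylines(im,[q.reshape(-1,1,2)],True,col,1)
    for sg in(-1,1): 
        poly([lw(-.033,sg*.124,.16),lw(.033,sg*.124,.16),lw(.033,sg*.132,.16),lw(-.033,sg*.132,.16)],(0,0,255))
        poly([lw(-.033,sg*.124,.17),lw(.033,sg*.124,.17),lw(.033,sg*.132,.17),lw(-.033,sg*.132,.17)],(0,255,255))
    poly(P(r.x,np.array([(-1,-1),(-1,1),(1,1),(1,-1)])*[.122,.027]),(255,0,0))
    cv2.imwrite(f"pics/{n}10.png",im)
E
```

```text
[ 0.00161209 -0.00273487 -0.02703418 -0.01297247] [-1.7  0.3 -0.6 -0.5 -1.6 -1.8 -0.3  2.8 -3.6 -1.3  0.9]
rim centre [[0.60889119 0.03610264 0.19828008]]
offset lifter x,y mm -1.5357994399034778 0.34608353158170313
```

View pics/sc10.png

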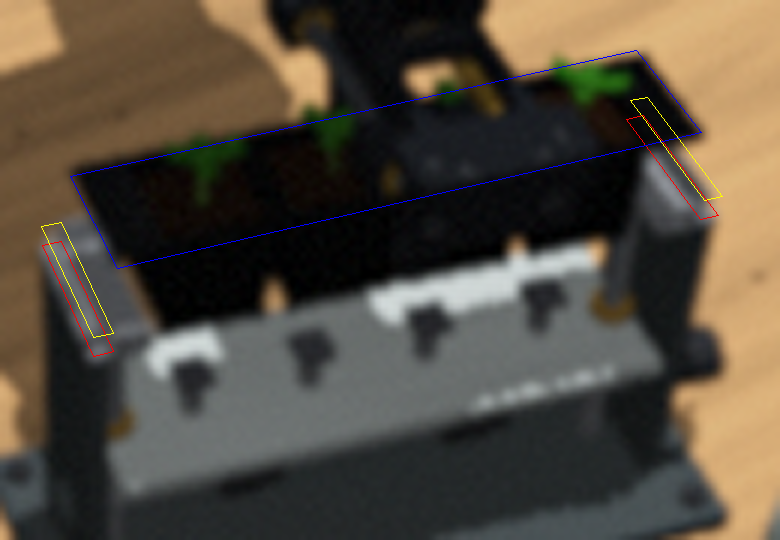

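View pics/sd10.png

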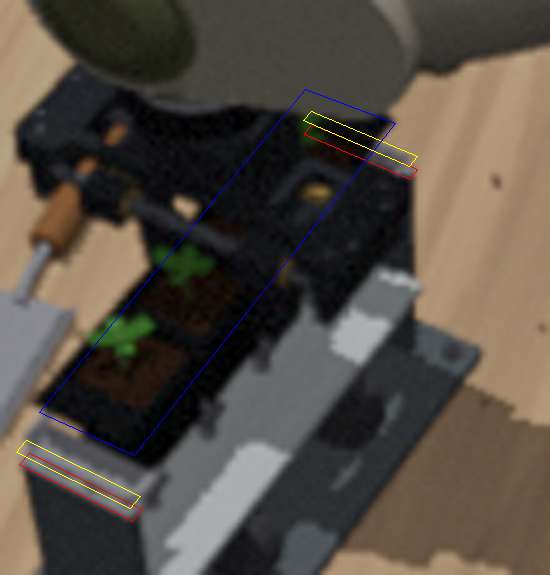

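```bash
cat > ov.py <<'E'
from h import *
from scipy.optimize import least_squares
import sys
c=viewer.capture("scene"); s=viewer.capture("side"); o=ctrl.observe()
R=o["eef_rot"];p0=o["eef_pos"]; print(p0)
L=np.array([.6103,.0354]);a=-.241;u=np.array([-np.sin(a),np.cos(a)]);v=np.array([np.cos(a),np.sin(a)])
def lw(x,y,z): return np.r_[L+x*v+y*u,z]
off=float(sys.argv[1])
S=lambda x,y,z: R@np.array([y+off,x,z])+p0   # strip frame in tool; z below rim positive
for cam,n,box,k in((c,"sc",(318,150,448,240),6),(s,"sd",(225,150,345,265),5)):
    im=cv2.resize(cam["image"][box[1]:box[3],box[0]:box[2],::-1],None,fx=k,fy=k,interpolation=cv2.INTER_CUBIC)
    im=np.clip(im.astype(float)*1.6+20,0,255).astype(np.uint8)
    def poly(pts,col,cl=True):
        q=((proj(cam,pts)-box[:2]+.5)*k).astype(int); cv2.polylines(im,[q.reshape(-1,1,2)],cl,col,1)
    for sg in(-1,1): 
        poly([lw(-.033,sg*.124,.16),lw(.033,sg*.124,.16),lw(.033,sg*.132,.16),lw(-.033,sg*.132,.16)],(0,0,255))
    t=-.0159
    poly([S(x*.027,y*.122,t) for x,y in((-1,-1),(-1,1),(1,1),(1,-1))],(255,100,0))
    poly([S(x*.021,y*.103,t+.055) for x,y in((-1,-1),(-1,1),(1,1),(1,-1))],(255,0,255))
    cv2.imwrite(f"pics/{n}{sys.argv[2]}.png",im)
E
python3 ov.py 0 11
```

```text
[0.61077294 0.0338976  0.18493694]
```

View pics/sc11.png

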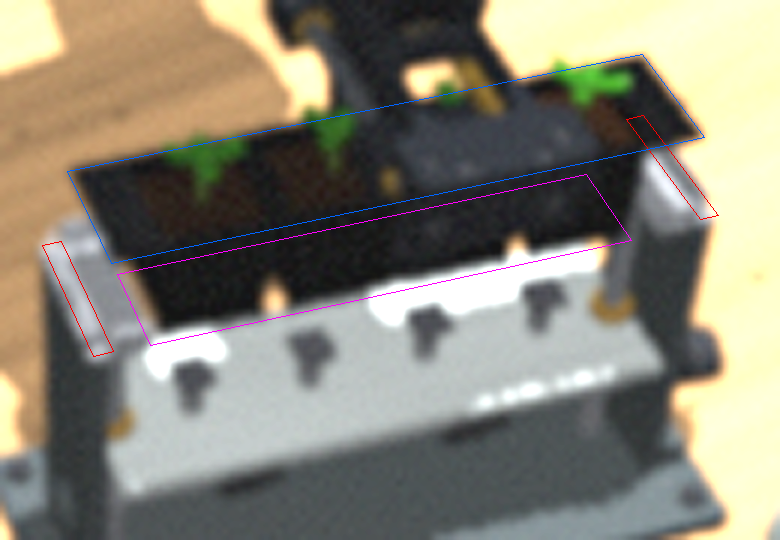

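View pics/sd11.png

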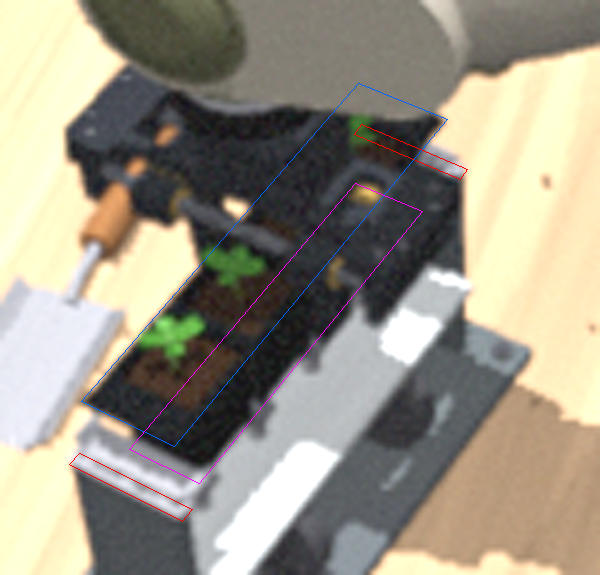

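```bash
python3 -m jog '[{"claw":-0.3,"tx":-0.02,"ty":0,"tz":-0.2,"turn":0.03},{"claw":-0.3,"tx":0,"ty":0,"tz":-0.2,"turn":0},{"claw":-0.3,"tx":0,"ty":0,"tz":-0.2,"turn":0},{"claw":-0.3,"tx":0,"ty":0,"tz":-0.15,"turn":0}]'; python3 ov.py 0 12
```

```text
t: 15.2
eef_pos: [0.6103, 0.0339, 0.1614]
eef_rot: [[0.238, 0.971, -0.018], [0.971, -0.238, -0.001], [-0.005, -0.017, -1.0]]
ft_force: [0.1, 1.5, -3.2]
finger_gap: 0.0517
[0.61013439 0.03393734 0.16118289]
```

View pics/sc12.png

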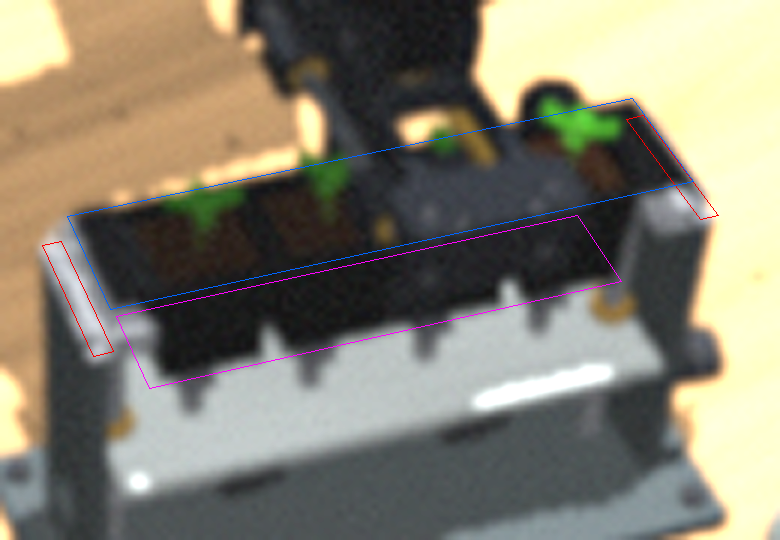

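View pics/sd12.png

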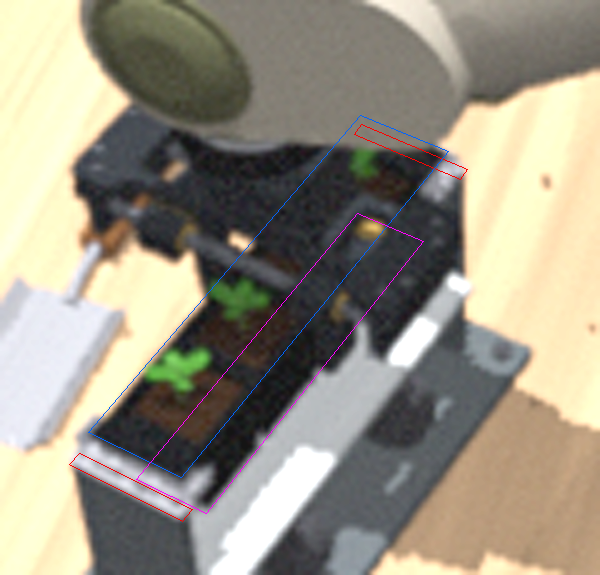

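```bash
python3 -m jog '[{"claw":-0.3,"tx":0,"ty":0,"tz":-0.1,"turn":0},{"claw":-0.3,"tx":0,"ty":0,"tz":-0.12,"turn":0}]'; python3 -m jog '[{"claw":-0.3,"tx":0,"ty":0,"tz":-0.12,"turn":0}]'; python3 - <<'E'
from h import *
c=viewer.capture("scene"); 
a=c["image"][180:215,320:350,::-1]; b=c["image"][160:195,412:442,::-1]
im=np.hstack([cv2.resize(np.clip(x*1.8+20,0,255).astype(np.uint8),None,fx=13,fy=13,interpolation=cv2.INTER_CUBIC) for x in (a,b)]); cv2.imwrite("pics/ends13.png",im)
c=viewer.capture("side"); crop(c,225,220,285,265,10,"pics/sd13.png")
E
```

```text
t: 15.47
eef_pos: [0.6105, 0.0339, 0.1546]
eef_rot: [[0.238, 0.971, -0.018], [0.971, -0.238, -0.001], [-0.005, -0.018, -1.0]]
ft_force: [-0.1, 0.9, -2.9]
finger_gap: 0.0513
t: 15.55
eef_pos: [0.6106, 0.0339, 0.1508]
eef_rot: [[0.238, 0.971, -0.018], [0.971, -0.238, -0.001], [-0.005, -0.017, -1.0]]
ft_force: [0.5, 0.2, -2.5]
finger_gap: 0.0516
```

View pics/ends13.png

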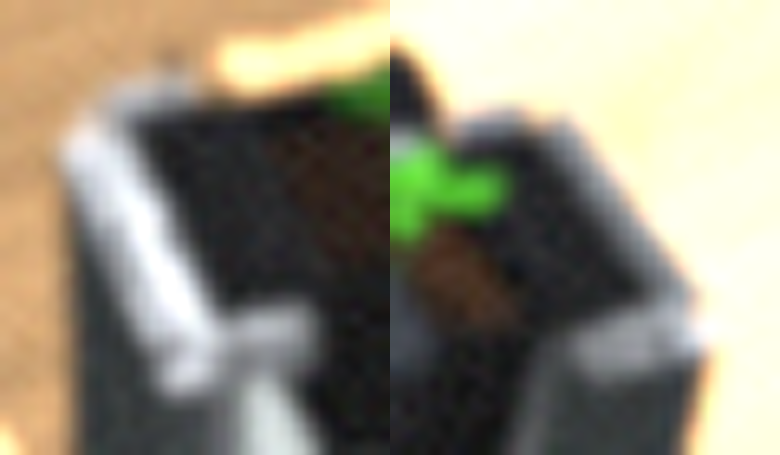

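View pics/sd13.png

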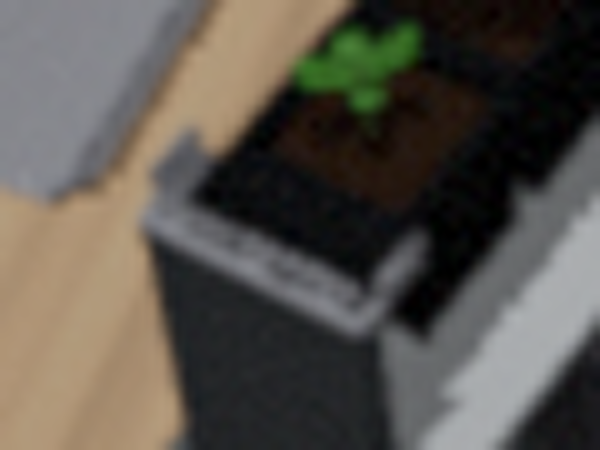

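The strip is inside the guides at both ends: scene crop corners (150,120)/(215,310) and (560,120)/(640,290). I'll lower the last few mm.

```bash
python3 -m jog '[{"claw":-0.3,"tx":0,"ty":0,"tz":-0.1,"turn":0}]'; python3 -m jog '[{"claw":-0.3,"tx":0,"ty":0,"tz":-0.1,"turn":0}]'; python3 -m jog '[{"claw":-0.3,"tx":0,"ty":0,"tz":-0.1,"turn":0}]'
```

```text
t: 15.73
eef_pos: [0.6105, 0.0339, 0.1477]
eef_rot: [[0.238, 0.971, -0.018], [0.971, -0.238, -0.001], [-0.005, -0.018, -1.0]]
ft_force: [0.0, -0.5, -2.3]
finger_gap: 0.0511
t: 15.82
eef_pos: [0.6107, 0.0339, 0.1467]
eef_rot: [[0.238, 0.971, -0.016], [0.971, -0.238, -0.001], [-0.005, -0.015, -1.0]]
ft_force: [-13.2, 0.6, 25.0]
finger_gap: 0.0514
t: 15.9
eef_pos: [0.6108, 0.0339, 0.1466]
eef_rot: [[0.238, 0.971, -0.014], [0.971, -0.238, -0.002], [-0.005, -0.013, -1.0]]
ft_force: [-13.1, 0.2, 24.7]
finger_gap: 0.0514
```

```bash
python3 -m jog '[{"claw":-0.3,"tx":0,"ty":0,"tz":0,"turn":0},{"claw":0.25,"tx":0,"ty":0,"tz":0,"turn":0},{"claw":0.5,"tx":0,"ty":0,"tz":0,"turn":0},{"claw":0.8,"tx":0,"ty":0,"tz":0,"turn":0},{"claw":0.8,"tx":0,"ty":0,"tz":0,"turn":0}]'; python3 -m jog '[{"claw":0.8,"tx":0,"ty":0,"tz":0,"turn":0},{"claw":0.8,"tx":0,"ty":0,"tz":0,"turn":0}]'
python3 - <<'E'
from h import *
c=viewer.capture("scene"); 
a=c["image"][180:215,320:350,::-1]; b=c["image"][160:195,412:442,::-1]
im=np.hstack([cv2.resize(np.clip(x*1.8+20,0,255).astype(np.uint8),None,fx=13,fy=13,interpolation=cv2.INTER_CUBIC) for x in (a,b)]); cv2.imwrite("pics/ends14.png",im)
crop(c,310,110,450,270,4,"pics/sc14.png")
E
```

```text
t: 16.32
eef_pos: [0.6116, 0.0338, 0.149]
eef_rot: [[0.238, 0.971, -0.008], [0.971, -0.238, -0.003], [-0.005, -0.007, -1.0]]
ft_force: [0.3, 0.6, -1.2]
finger_gap: 0.0727
t: 16.48
eef_pos: [0.6117, 0.0338, 0.1487]
eef_rot: [[0.238, 0.971, -0.008], [0.971, -0.238, -0.003], [-0.005, -0.008, -1.0]]
ft_force: [0.2, -0.4, 0.7]
finger_gap: 0.0792
```

View pics/ends14.png

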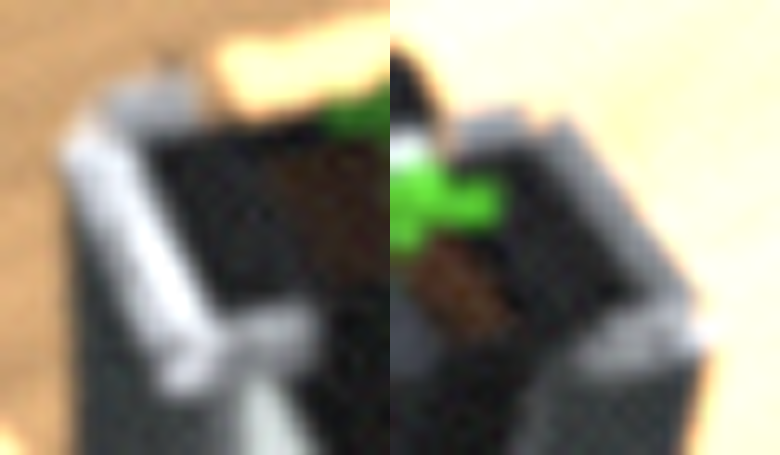

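View pics/sc14.png

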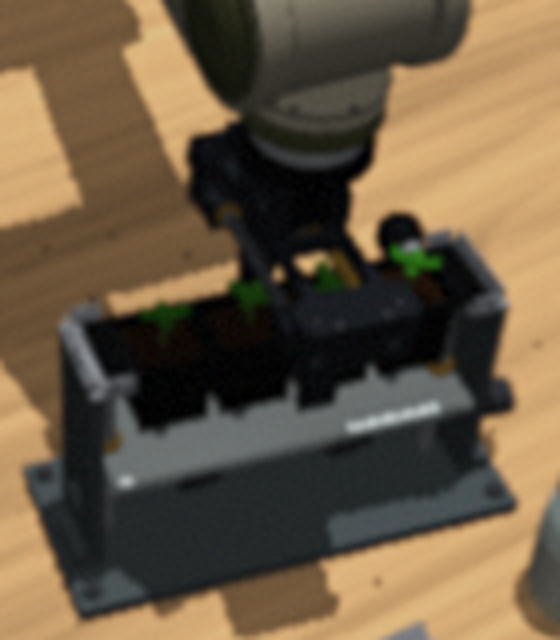

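Both rim ends sit down inside the guides and the fingers are clear. I'll rise, then go to the knob with a +90° turn.

```bash
python3 -m jog '[{"claw":0.8,"tx":0,"ty":0,"tz":0.2,"turn":0},{"claw":0.8,"tx":0,"ty":0,"tz":0.4,"turn":0},{"claw":0.8,"tx":0,"ty":0,"tz":0.4,"turn":0},{"claw":0.8,"tx":0,"ty":0,"tz":0.4,"turn":0},{"claw":0.8,"tx":0,"ty":0,"tz":0.4,"turn":0},{"claw":0.8,"tx":0,"ty":0,"tz":0.4,"turn":0},{"claw":0.8,"tx":0,"ty":0,"tz":0.4,"turn":0},{"claw":0.8,"tx":0,"ty":0,"tz":0.4,"turn":0},{"claw":0.8,"tx":0,"ty":0,"tz":0.3,"turn":0},{"claw":0.8,"tx":0,"ty":0,"tz":0.2,"turn":0},{"claw":0.8,"tx":0,"ty":0,"tz":0.1,"turn":0}]' 
python3 -m jog '[{"claw":0.8,"tx":-0.1,"ty":0.2,"tz":0,"turn":0.4},{"claw":0.8,"tx":-0.25,"ty":0.4,"tz":0,"turn":0.8},{"claw":0.8,"tx":-0.25,"ty":0.4,"tz":0,"turn":0.9},{"claw":0.8,"tx":-0.25,"ty":0.4,"tz":0,"turn":0.9},{"claw":0.8,"tx":-0.25,"ty":0.4,"tz":0,"turn":0.9},{"claw":0.8,"tx":-0.25,"ty":0.4,"tz":0,"turn":0.9},{"claw":0.8,"tx":-0.25,"ty":0.4,"tz":0,"turn":0.9},{"claw":0.8,"tx":-0.25,"ty":0.4,"tz":0,"turn":0.9},{"claw":0.8,"tx":-0.25,"ty":0.4,"tz":0,"turn":0.9},{"claw":0.8,"tx":-0.25,"ty":0.4,"tz":0,"turn":0.9},{"claw":0.8,"tx":-0.25,"ty":0.4,"tz":0,"turn":0.9},{"claw":0.8,"tx":-0.25,"ty":0.4,"tz":0,"turn":0.9},{"claw":0.8,"tx":-0.25,"ty":0.4,"tz":0,"turn":0.9},{"claw":0.8,"tx":-0.25,"ty":0.4,"tz":0,"turn":0.9},{"claw":0.8,"tx":-0.25,"ty":0.4,"tz":0,"turn":0.9},{"claw":0.8,"tx":-0.2,"ty":0.3,"tz":0,"turn":0.8},{"claw":0.8,"tx":0,"ty":0.1,"tz":0,"turn":0.5},{"claw":0.8,"tx":0,"ty":0,"tz":0,"turn":0.2}]'
python3 - <<'E'
from h import *
o=ctrl.observe(); print(o["eef_pos"],np.degrees(np.arctan2(o["eef_rot"][1,1],o["eef_rot"][0,1])),o["q"])
c=viewer.capture("scene"); crop(c,310,110,450,270,4,"pics/sc15.png")
c=viewer.capture("side"); cv2.imwrite("pics/sd15.png",c["image"][:,:,::-1])
c=viewer.capture("wrist"); cv2.imwrite("pics/w15.png",c["image"][:,:,::-1])
E
```

```text
t: 17.45
eef_pos: [0.6108, 0.0338, 0.2641]
eef_rot: [[0.238, 0.971, -0.01], [0.971, -0.238, -0.002], [-0.005, -0.009, -1.0]]
ft_force: [-0.0, 0.4, 0.4]
finger_gap: 0.0791
t: 18.95
eef_pos: [0.4886, 0.2273, 0.259]
eef_rot: [[-0.974, 0.227, -0.007], [0.227, 0.974, -0.017], [0.003, -0.018, -1.0]]
ft_force: [-0.2, 0.2, -0.2]
finger_gap: 0.0792
[0.48859115 0.22726034 0.25897627] 76.9027028794547 [ 0.22202532  0.36778285  1.32306119 -0.01503596  1.46133343 -1.11843117]
```

View pics/sc15.png

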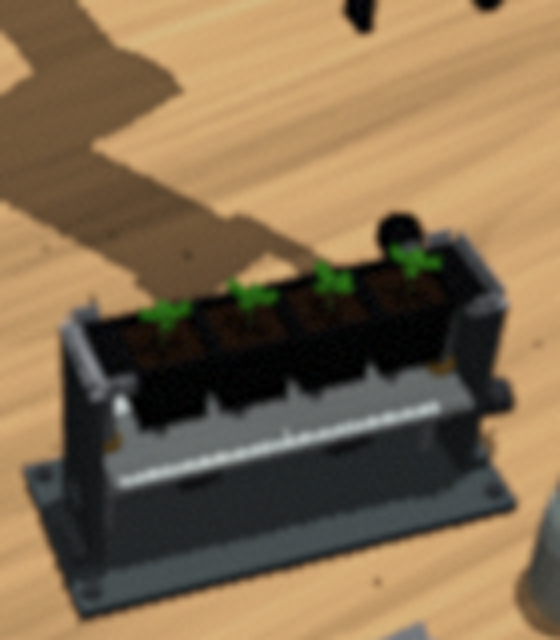

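View pics/sd15.png

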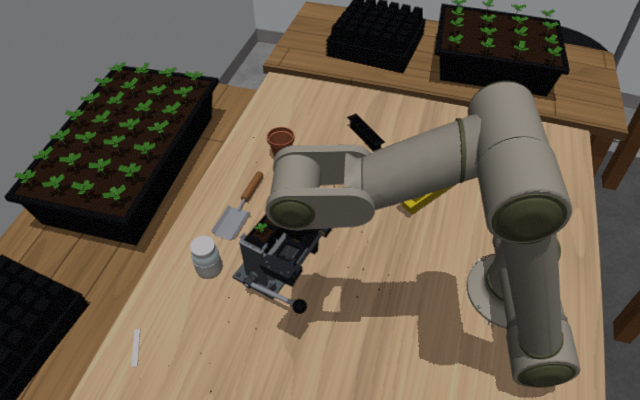

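View pics/w15.png

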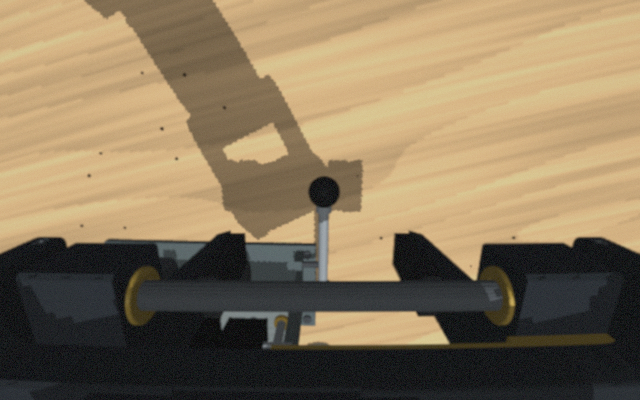

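The strip is seated with four plugs in it. The wrist view shows the knob at (324,191). I'll measure it.

```bash
python3 - <<'E'
from h import *
w=viewer.capture("wrist");s=viewer.capture("side")
im=w["image"][170:215,300:350].sum(2); 
hit=viewer.look_for("lever","wrist"); print([(h["centre"],h["p"]) for h in hit])
print(unp(w,[(324,191)],.061)); print(unp(s,[(299.8,306.2)],.061))
o=ctrl.observe(); print(o["eef_pos"],o["eef_rot"].round(3))
E
```

```text
[([319.3, 220.7], 0.88)]
[[0.50124865 0.22630966 0.061     ]]
[[0.49945089 0.22579585 0.061     ]]
[0.48921986 0.22621899 0.25913199] [[-0.973  0.232 -0.007]
 [ 0.232  0.973 -0.017]
 [ 0.003 -0.018 -1.   ]]
```

```bash
python3 -m jog '[{"claw":0.6,"tx":0.2,"ty":0,"tz":-0.2,"turn":-0.04},{"claw":0.6,"tx":0.17,"ty":0,"tz":-0.4,"turn":0},{"claw":0.6,"tx":0,"ty":0,"tz":-0.4,"turn":0},{"claw":0.6,"tx":0,"ty":0,"tz":-0.4,"turn":0},{"claw":0.6,"tx":0,"ty":0,"tz":-0.4,"turn":0},{"claw":0.6,"tx":0,"ty":0,"tz":-0.4,"turn":0},{"claw":0.6,"tx":0,"ty":0,"tz":-0.4,"turn":0},{"claw":0.6,"tx":0,"ty":0,"tz":-0.4,"turn":0},{"claw":0.6,"tx":0,"ty":0,"tz":-0.4,"turn":0},{"claw":0.6,"tx":0,"ty":0,"tz":-0.4,"turn":0},{"claw":0.6,"tx":0,"ty":0,"tz":-0.4,"turn":0},{"claw":0.6,"tx":0,"ty":0,"tz":-0.3,"turn":0},{"claw":0.6,"tx":0,"ty":0,"tz":-0.2,"turn":0},{"claw":0.6,"tx":0,"ty":0,"tz":-0.1,"turn":0}]'
```

```text
t: 20.42
eef_pos: [0.5068, 0.2221, 0.1032]
eef_rot: [[-0.968, 0.253, -0.006], [0.253, 0.967, -0.017], [0.001, -0.018, -1.0]]
ft_force: [0.1, -0.0, 0.7]
finger_gap: 0.0706
```

```bash
python3 -m jog '[{"claw":0.6,"tx":-0.11,"ty":0.07,"tz":0,"turn":0.1},{"claw":0.6,"tx":-0.11,"ty":0.07,"tz":-0.2,"turn":0.05},{"claw":0.6,"tx":0,"ty":0,"tz":-0.25,"turn":0},{"claw":0.6,"tx":0,"ty":0,"tz":-0.25,"turn":0},{"claw":0.6,"tx":0,"ty":0,"tz":-0.2,"turn":0},{"claw":0.6,"tx":0,"ty":0,"tz":-0.15,"turn":0},{"claw":0.6,"tx":0,"ty":0,"tz":-0.05,"turn":0}]'
python3 - <<'E'
from h import *
c=viewer.capture("side"); crop(c,230,220,380,340,5,"pics/sd16.png")
c=viewer.capture("scene"); crop(c,340,90,480,230,4,"pics/sc16.png")
c=viewer.capture("wrist"); cv2.imwrite("pics/w16.png",c["image"][:,:,::-1])
E
```

```text
t: 21.0
eef_pos: [0.5001, 0.227, 0.0677]
eef_rot: [[-0.972, 0.236, -0.003], [0.236, 0.972, -0.017], [-0.001, -0.017, -1.0]]
ft_force: [0.5, 1.3, 0.3]
finger_gap: 0.0706
```

View pics/sd16.png

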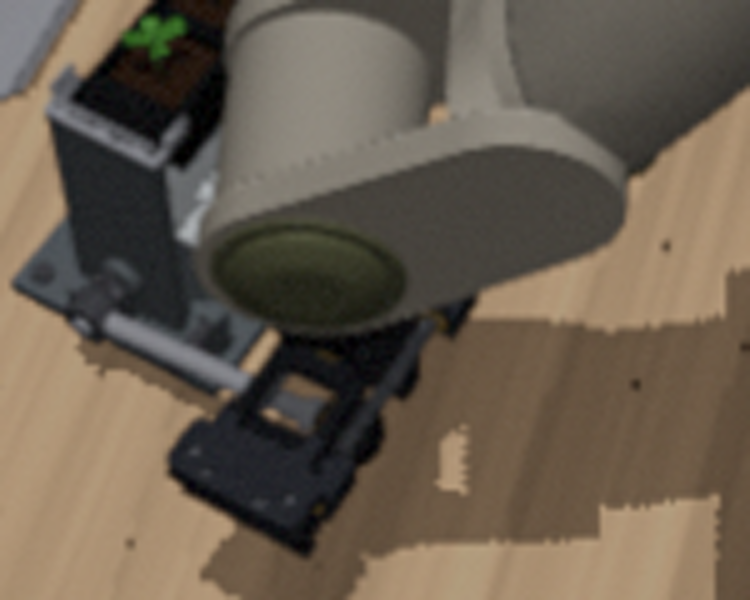

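View pics/w16.png

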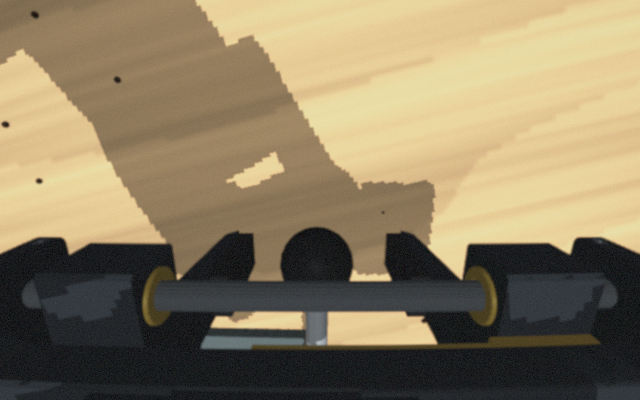

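View pics/sc16.png

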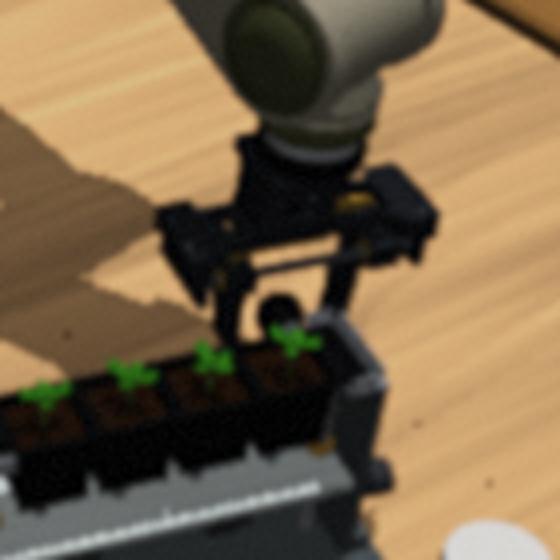

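```bash
python3 -m jog '[{"claw":0.1,"tx":0,"ty":0,"tz":0,"turn":0},{"claw":-0.1,"tx":0,"ty":0,"tz":0,"turn":0},{"claw":-0.6,"tx":0,"ty":0,"tz":0,"turn":0},{"claw":-0.6,"tx":0,"ty":0,"tz":0,"turn":0},{"claw":-0.6,"tx":0,"ty":0,"tz":0,"turn":0},{"claw":-0.6,"tx":0,"ty":0,"tz":0,"turn":0},{"claw":-0.6,"tx":0,"ty":0,"tz":0,"turn":0},{"claw":-0.6,"tx":0,"ty":0,"tz":0,"turn":0}]' 35
python3 - <<'E'
import numpy as np
a=-.2410; v=np.array([np.cos(a),np.sin(a)])
from plant import ctrl
p=ctrl.observe()["eef_pos"]
for th in np.arange(0,1.451,.0725):
    l=np.array([-.155*np.sin(1.45-th),.155*np.cos(1.45-th)])
    l0=np.array([-.155*np.sin(1.45),.155*np.cos(1.45)])
    d=l-l0; print(round(th,3),(p+np.r_[v*d[0],d[1]]).round(4))
E
```

```text
t: 21.82
eef_pos: [0.5007, 0.2254, 0.0697]
eef_rot: [[-0.972, 0.236, -0.001], [0.236, 0.972, -0.019], [-0.003, -0.019, -1.0]]
ft_force: [-0.6, 0.5, -1.4]
finger_gap: 0.0344
0.0 [0.5007 0.2254 0.0697]
0.072 [0.5024 0.225  0.0808]
0.145 [0.5049 0.2244 0.0917]
0.217 [0.5081 0.2236 0.1024]
0.29 [0.5121 0.2226 0.1129]
0.362 [0.5168 0.2214 0.123 ]
0.435 [0.5222 0.2201 0.1328]
0.507 [0.5283 0.2186 0.1421]
0.58 [0.535  0.217  0.1509]
0.652 [0.5424 0.2152 0.1593]
0.725 [0.5503 0.2132 0.167 ]
0.798 [0.5587 0.2111 0.1741]
0.87 [0.5676 0.209  0.1806]
0.942 [0.5769 0.2067 0.1865]
1.015 [0.5867 0.2043 0.1916]
1.088 [0.5967 0.2018 0.1959]
1.16 [0.607  0.1993 0.1995]
1.232 [0.6176 0.1967 0.2023]
1.305 [0.6283 0.194  0.2044]
1.378 [0.6392 0.1914 0.2056]
1.45 [0.6501 0.1887 0.206 ]
```

The grip is about 5 mm above the ball's centre (gap 34.4 mm against 36 mm). I'll regrip lower.

```bash
python3 -m jog '[{"claw":0.1,"tx":0,"ty":0,"tz":0,"turn":0},{"claw":0.1,"tx":0,"ty":0,"tz":0,"turn":0},{"claw":0.1,"tx":-0.02,"ty":0,"tz":-0.08,"turn":0},{"claw":0.1,"tx":0,"ty":0,"tz":-0.1,"turn":0},{"claw":0.1,"tx":0,"ty":0,"tz":-0.1,"turn":0}]'; python3 -m jog '[{"claw":-0.6,"tx":0,"ty":0,"tz":0,"turn":0},{"claw":-0.6,"tx":0,"ty":0,"tz":0,"turn":0},{"claw":-0.6,"tx":0,"ty":0,"tz":0,"turn":0},{"claw":-0.6,"tx":0,"ty":0,"tz":0,"turn":0},{"claw":-0.6,"tx":0,"ty":0,"tz":0,"turn":0}]'
```

```text
t: 22.23
eef_pos: [0.5004, 0.2257, 0.0613]
eef_rot: [[-0.972, 0.236, 0.0], [0.236, 0.972, -0.019], [-0.005, -0.018, -1.0]]
ft_force: [0.5, -0.1, -0.6]
finger_gap: 0.0485
t: 22.65
eef_pos: [0.4999, 0.2254, 0.0604]
eef_rot: [[-0.972, 0.235, -0.002], [0.235, 0.972, -0.02], [-0.003, -0.02, -1.0]]
ft_force: [0.2, -0.2, -1.8]
finger_gap: 0.0331
```

```bash
python3 -m jog '[{"claw":-0.6,"tx":0.03,"ty":0,"tz":0.2,"turn":0},{"claw":-0.6,"tx":0.06,"ty":-0.01,"tz":0.37,"turn":0},{"claw":-0.6,"tx":0.08,"ty":-0.02,"tz":0.36,"turn":0}]' 40
python3 - <<'E'
from h import *
c=viewer.capture("wrist"); cv2.imwrite("pics/w17.png",c["image"][:,:,::-1])
c=viewer.capture("side"); crop(c,210,190,370,340,4,"pics/sd17.png")
E
```

```text
t: 22.9
eef_pos: [0.5047, 0.2242, 0.0863]
eef_rot: [[-0.972, 0.235, -0.006], [0.236, 0.972, -0.02], [0.001, -0.021, -1.0]]
ft_force: [4.6, -0.4, -10.4]
finger_gap: 0.0328
```

View pics/w17.png

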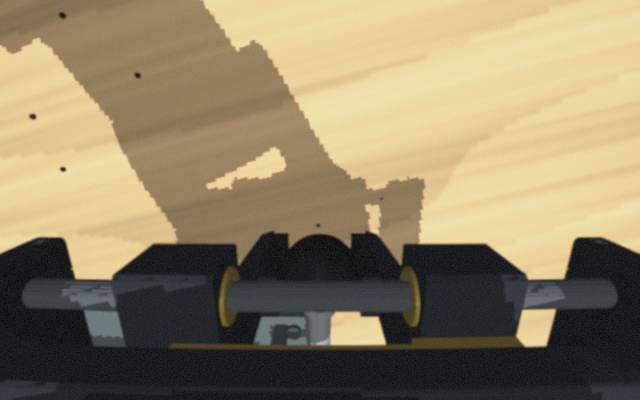

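View pics/sd17.png

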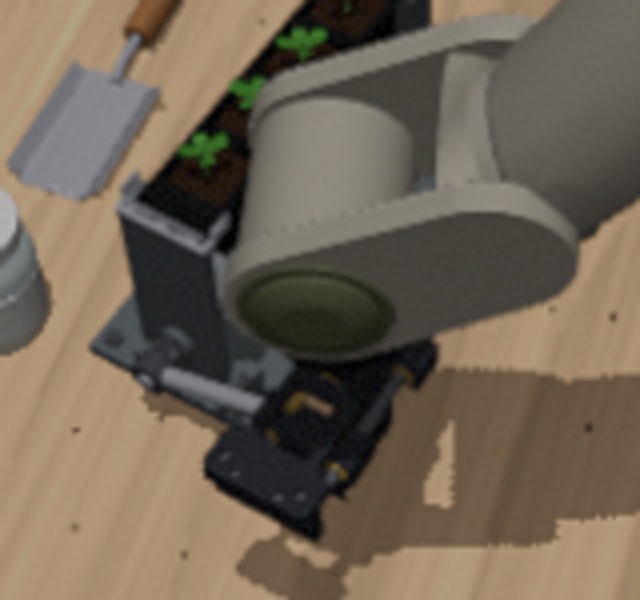

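The knob follows the gripper. I'll continue along the arc, checking deviation.

```bash
cat > arc.py <<'E'
import numpy as np
from plant import ctrl
a=-.2410; v=np.array([np.cos(a),np.sin(a)]);u=np.array([-np.sin(a),np.cos(a)])
o=ctrl.observe(); p=o["eef_pos"]; p0=np.array([.4999,.2254,.0604])
d=p-p0; X=-.1538+d[:2]@v; Z=.0189+d[2]
th=1.45-np.arctan2(-X,Z); print("theta",th.round(3),"radius",np.hypot(X,Z).round(4),"lat mm",(d[:2]@u*1e3).round(2),"z",p[2].round(4),"gap",o["finger_gap"].round(4),"F",o["ft_force"].round(1),"tilt",o["eef_rot"][:,2].round(3))
t=th
for i in range(6):
    t2=min(t+.0725,1.45); f=lambda t:np.array([-.155*np.sin(1.45-t),.155*np.cos(1.45-t)])
    e=f(t2)-(f(t) if i else np.array([X,Z])); lat=-(d[:2]@u) if i==0 else 0
    w=v*e[0]+u*lat; print("row",(w[0]/.03).round(2),(w[1]/.03).round(2),(e[1]/.03).round(2)); t=t2
E
python3 arc.py
```

```text
Traceback (most recent call last):
  File "arc.py", line 6, in <module>
    th=1.45-np.arctan2(-X,Z); print("theta",th.round(3),"radius",np.hypot(X,Z).round(4),"lat mm",(d[:2]@u*1e3).round(2),"z",p[2].round(4),"gap",o["finger_gap"].round(4),"F",o["ft_force"].round(1),"tilt",o["eef_rot"][:,2].round(3))
                                                                                                                                                ^^^^^^^^^^^^^^^^^^^^^
AttributeError: 'float' object has no attribute 'round'
```

```bash
sed -i 's/o\["finger_gap"\].round(4)/round(o["finger_gap"],4)/' arc.py; python3 arc.py
```

```text
theta 0.178 radius 0.1555 lat mm -0.01 z 0.0872 gap 0.0328 F [ 1.2 -0.1 -7.8] tilt [-0.004 -0.02  -1.   ]
row 0.13 -0.03 0.35
row 0.14 -0.04 0.34
row 0.17 -0.04 0.33
row 0.19 -0.05 0.32
row 0.21 -0.05 0.3
row 0.23 -0.06 0.29
```

```bash
python3 -m jog '[{"claw":-0.6,"tx":0.13,"ty":-0.03,"tz":0.35,"turn":0},{"claw":-0.6,"tx":0.14,"ty":-0.04,"tz":0.34,"turn":0},{"claw":-0.6,"tx":0.17,"ty":-0.04,"tz":0.33,"turn":0},{"claw":-0.6,"tx":0.19,"ty":-0.05,"tz":0.32,"turn":0}]'; python3 arc.py
```

```text
t: 23.33
eef_pos: [0.5201, 0.2203, 0.123]
eef_rot: [[-0.972, 0.235, -0.017], [0.235, 0.972, -0.019], [0.012, -0.023, -1.0]]
ft_force: [2.3, 3.1, -11.3]
finger_gap: 0.0329
theta 0.429 radius 0.156 lat mm -0.09 z 0.123 gap 0.0329 F [  2.3   3.1 -11.3] tilt [-0.017 -0.019 -1.   ]
row 0.23 -0.05 0.29
row 0.22 -0.05 0.3
row 0.24 -0.06 0.28
row 0.26 -0.06 0.26
row 0.28 -0.07 0.24
row 0.3 -0.07 0.22
```

```bash
python3 -m jog '[{"claw":-0.6,"tx":0.23,"ty":-0.05,"tz":0.29,"turn":0},{"claw":-0.6,"tx":0.22,"ty":-0.05,"tz":0.3,"turn":0},{"claw":-0.6,"tx":0.24,"ty":-0.06,"tz":0.28,"turn":0},{"claw":-0.6,"tx":0.26,"ty":-0.06,"tz":0.26,"turn":0}]'; python3 arc.py
```

```text
t: 23.67
eef_pos: [0.5427, 0.2148, 0.1525]
eef_rot: [[-0.972, 0.234, -0.037], [0.234, 0.972, -0.019], [0.032, -0.027, -0.999]]
ft_force: [-3.8, 1.3, -7.7]
finger_gap: 0.0328
theta 0.67 radius 0.1561 lat mm -0.1 z 0.1525 gap 0.0328 F [-3.8  1.3 -7.7] tilt [-0.037 -0.019 -0.999]
row 0.29 -0.07 0.23
row 0.28 -0.07 0.23
row 0.3 -0.07 0.21
row 0.31 -0.08 0.19
row 0.33 -0.08 0.16
row 0.34 -0.08 0.14
```

```bash
python3 -m jog '[{"claw":-0.6,"tx":0.2,"ty":-0.05,"tz":0.16,"turn":0},{"claw":-0.6,"tx":0.2,"ty":-0.05,"tz":0.16,"turn":0},{"claw":-0.6,"tx":0.2,"ty":-0.05,"tz":0.15,"turn":0},{"claw":-0.6,"tx":0.2,"ty":-0.05,"tz":0.13,"turn":0}]'; python3 arc.py
```

```text
t: 24.0
eef_pos: [0.5599, 0.2105, 0.1672]
eef_rot: [[-0.971, 0.231, -0.061], [0.233, 0.972, -0.017], [0.055, -0.031, -0.998]]
ft_force: [-8.4, 2.0, -1.1]
finger_gap: 0.0328
theta 0.818 radius 0.1557 lat mm -0.18 z 0.1672 gap 0.0328 F [-8.4  2.  -1.1] tilt [-0.061 -0.017 -0.998]
row 0.32 -0.07 0.19
row 0.32 -0.08 0.19
row 0.33 -0.08 0.16
row 0.34 -0.08 0.14
row 0.35 -0.09 0.11
row 0.35 -0.09 0.09
```

The ball's friction is twisting the tool, so I'll ease the grip.

```bash
python3 -m jog '[{"claw":-0.6,"tx":0.3,"ty":-0.07,"tz":0.18,"turn":0},{"claw":-0.6,"tx":0.32,"ty":-0.08,"tz":0.19,"turn":0}]' 18; python3 arc.py;  python3 -m jog '[{"claw":-0.6,"tx":0.32,"ty":-0.08,"tz":0.15,"turn":0},{"claw":-0.6,"tx":0.34,"ty":-0.08,"tz":0.13,"turn":0}]'; python3 arc.py
```

```text
t: 24.17
eef_pos: [0.5747, 0.2068, 0.1766]
eef_rot: [[-0.971, 0.23, -0.073], [0.231, 0.973, -0.017], [0.067, -0.033, -0.997]]
ft_force: [-4.2, 2.0, -5.3]
finger_gap: 0.0336
theta 0.934 radius 0.1554 lat mm -0.22 z 0.1766 gap 0.0336 F [-4.2  2.  -5.3] tilt [-0.073 -0.017 -0.997]
row 0.33 -0.07 0.16
row 0.33 -0.08 0.15
row 0.34 -0.08 0.12
row 0.35 -0.09 0.1
row 0.36 -0.09 0.07
row 0.36 -0.09 0.04
t: 24.33
eef_pos: [0.5916, 0.2026, 0.1848]
eef_rot: [[-0.97, 0.228, -0.083], [0.23, 0.973, -0.017], [0.076, -0.036, -0.996]]
ft_force: [-7.8, -0.9, 0.6]
finger_gap: 0.0333
theta 1.057 radius 0.1551 lat mm -0.22 z 0.1848 gap 0.0333 F [-7.8 -0.9  0.6] tilt [-0.083 -0.017 -0.996]
row 0.34 -0.08 0.13
row 0.35 -0.09 0.1
row 0.36 -0.09 0.08
row 0.36 -0.09 0.05
row 0.36 -0.09 0.02
row 0.15 -0.04 0.0
```

```bash
python3 - <<'E'
from h import *
c=viewer.capture("side"); crop(c,190,150,370,340,3,"pics/sd18.png")
c=viewer.capture("scene"); crop(c,310,60,480,270,3,"pics/sc18.png")
E
```

```text
(no output)
```

View pics/sc18.png

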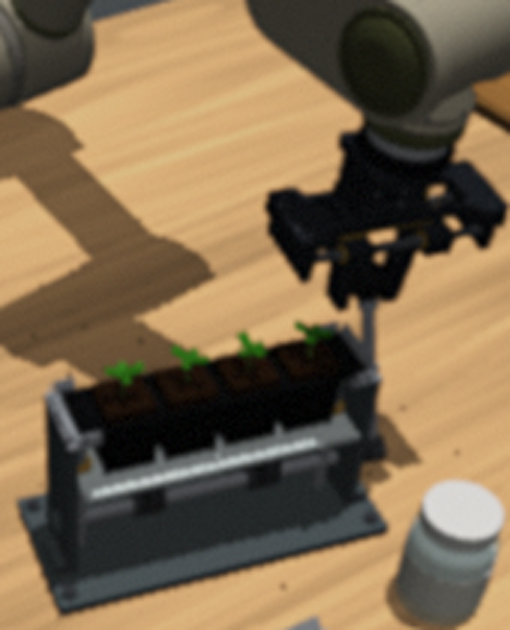

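View pics/sd18.png

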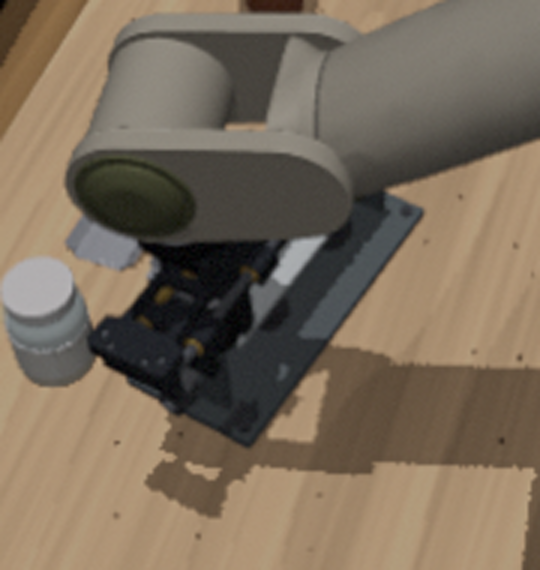

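```bash
python3 -m jog '[{"claw":-0.6,"tx":0.34,"ty":-0.08,"tz":0.13,"turn":0},{"claw":-0.6,"tx":0.35,"ty":-0.09,"tz":0.1,"turn":0},{"claw":-0.6,"tx":0.34,"ty":-0.08,"tz":0.08,"turn":0}]'; python3 arc.py
```

```text
t: 24.68
eef_pos: [0.619, 0.1958, 0.1932]
eef_rot: [[-0.97, 0.226, -0.094], [0.229, 0.973, -0.017], [0.088, -0.038, -0.995]]
ft_force: [-6.9, -0.6, -2.1]
finger_gap: 0.0335
theta 1.248 radius 0.1549 lat mm -0.29 z 0.1932 gap 0.0335 F [-6.9 -0.6 -2.1] tilt [-0.094 -0.017 -0.995]
row 0.36 -0.08 0.07
row 0.36 -0.09 0.03
row 0.29 -0.07 0.01
row 0.0 0.0 0.0
row 0.0 0.0 0.0
row 0.0 0.0 0.0
```

```bash
python3 -m jog '[{"claw":-0.6,"tx":0.3,"ty":-0.07,"tz":0.06,"turn":0},{"claw":-0.6,"tx":0.3,"ty":-0.08,"tz":0.03,"turn":0},{"claw":-0.6,"tx":0.2,"ty":-0.05,"tz":0.01,"turn":0}]'; python3 arc.py;python3 -m jog '[{"claw":-0.6,"tx":0.1,"ty":-0.02,"tz":0,"turn":0}]' 35; python3 arc.py
```

```text
t: 24.93
eef_pos: [0.641, 0.1904, 0.196]
eef_rot: [[-0.969, 0.225, -0.103], [0.227, 0.974, -0.017], [0.097, -0.04, -0.994]]
ft_force: [-6.8, -0.4, 1.4]
finger_gap: 0.0336
theta 1.395 radius 0.1547 lat mm -0.36 z 0.196 gap 0.0336 F [-6.8 -0.4  1.4] tilt [-0.103 -0.017 -0.994]
row 0.28 -0.06 0.02
row 0.0 0.0 0.0
row 0.0 0.0 0.0
row 0.0 0.0 0.0
row 0.0 0.0 0.0
row 0.0 0.0 0.0
t: 25.02
eef_pos: [0.6435, 0.1897, 0.1961]
eef_rot: [[-0.969, 0.224, -0.106], [0.227, 0.974, -0.017], [0.099, -0.041, -0.994]]
ft_force: [-6.9, -0.8, 3.5]
finger_gap: 0.033
theta 1.412 radius 0.1547 lat mm -0.35 z 0.1961 gap 0.033 F [-6.9 -0.8  3.5] tilt [-0.106 -0.017 -0.994]
row 0.19 -0.04 0.01
row 0.0 0.0 0.0
row 0.0 0.0 0.0
row 0.0 0.0 0.0
row 0.0 0.0 0.0
row 0.0 0.0 0.0
```

```bash
python3 -m jog '[{"claw":-0.6,"tx":0.19,"ty":-0.04,"tz":0,"turn":0},{"claw":-0.6,"tx":0.08,"ty":-0.02,"tz":0,"turn":0}]'; python3 arc.py
python3 - <<'E'
from h import *
c=viewer.capture("scene"); crop(c,310,60,480,270,3,"pics/sc19.png"); crop(c,310,160,450,240,5.7,"pics/sc19b.png")
L=np.array([.6103,.0354]);a=-.241;u=np.array([-np.sin(a),np.cos(a)]);v=np.array([np.cos(a),np.sin(a)])
for x,y,z in((0,.16,.042),(0,.16,.15),(0,.16,.197)): print(proj(c,[np.r_[L+x*v+y*u,z]]))
E
python3 arc.py
```

```text
t: 25.18
eef_pos: [0.6498, 0.1882, 0.1962]
eef_rot: [[-0.968, 0.224, -0.112], [0.227, 0.974, -0.017], [0.105, -0.042, -0.994]]
ft_force: [-6.5, 1.3, 1.1]
finger_gap: 0.033
theta 1.454 radius 0.1547 lat mm -0.38 z 0.1962 gap 0.033 F [-6.5  1.3  1.1] tilt [-0.112 -0.017 -0.994]
row -0.02 0.02 0.01
row 0.0 0.0 0.0
row 0.0 0.0 0.0
row 0.0 0.0 0.0
row 0.0 0.0 0.0
row 0.0 0.0 0.0
[[433.3249674 208.5112693]]
[[440.35958843 177.71024059]]
[[443.70242018 162.93409232]]
theta 1.455 radius 0.1547 lat mm -0.36 z 0.1962 gap 0.0331 F [-6.7 -0.   3.1] tilt [-0.112 -0.017 -0.994]
row -0.02 0.02 0.01
row 0.0 0.0 0.0
row 0.0 0.0 0.0
row 0.0 0.0 0.0
row 0.0 0.0 0.0
row 0.0 0.0 0.0
```

View pics/sc19.png

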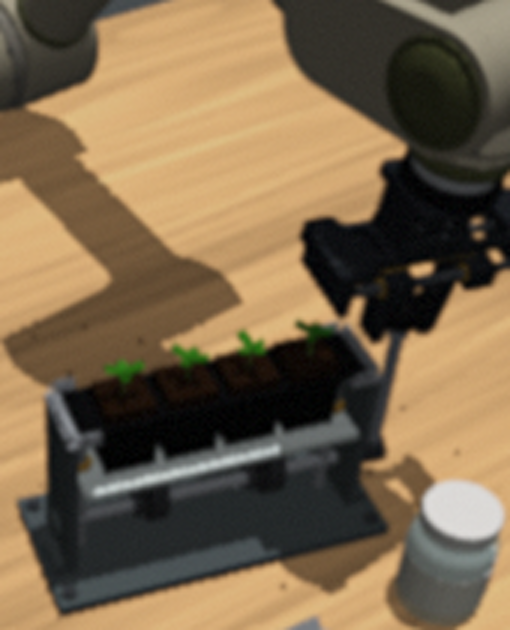

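View pics/sc19b.png

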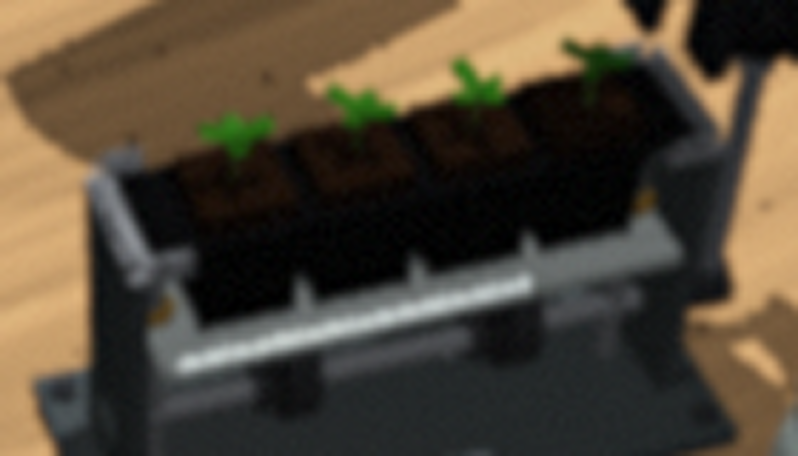

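The lever rod's top at scene (442,171) matches the predicted upright line. All four plugs stand up out of their cells and the strip is still in its guides. I'll check that the hold is stable.

```bash
python3 - <<'E'
from h import *
for i in range(16): c=viewer.capture("scene")
cv2.imwrite("pics/sc20.png",c["image"][:,:,::-1])
E
python3 arc.py | head -1
```

```text
theta 1.452 radius 0.1547 lat mm -0.36 z 0.1962 gap 0.0326 F [-5.7 -0.1  1.4] tilt [-0.112 -0.017 -0.994]
```

View pics/sc20.png

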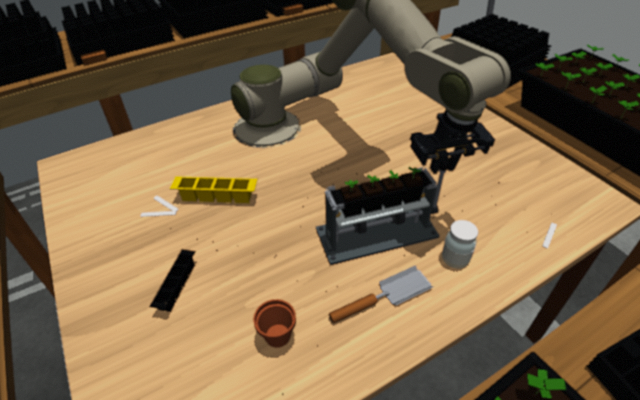

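The hold is stable at 1.45 rad, and the pot (276,320), trowel (390,295) and jar (460,243) haven't moved.

```bash
python3 -c "
from plant import ctrl
print(ctrl.sign_off())"
```

```text
the job is handed in; nothing more can be done
None
```

I set the black four-cell strip down in the lifter, let go of it, then swung the lever upright. I handed the job in while still gripping the knob, at about 26 s.

- **Strip:** it met the seats at the expected height. The pictures after release show both rim ends down inside the guides, and it was still there with the plugs raised.
- **Lever:** the arm's position puts the cam shaft at about 1.45 rad. It stayed at 1.452 to 1.455 during 0.8 s of holding still, with a spring-back force of about 6 N. The rod in the scene picture matches the upright line.
- **Plugs and other things:** all four plugs stood up out of their cells, none spilled. The pot, trowel and jar look unmoved.

Some readings were off:
- **Tool tilt:** it ended tilted about 6.5°, because friction on the knob twisted it.
- **Finger gap:** it read about 51 mm on the strip, where I expected about 47 mm. It read about 33 mm on the 36 mm knob, where the pads seem to give under load. I did not find the cause on the strip, and neither grip slipped.

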